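Put the spray can back in the cart rack and latch its gate

ROBOT

A 6-joint arm with a two-finger parallel gripper is mounted at the origin on the work surface. World frame = base frame: x ahead of the robot, y to its left, z up, the work surface at z = 0. Lengths are in m, angles in rad, forces in N, time in s.
With the tool pointing down it reaches from about 0.4 to 0.825 m from the base axis. Payload 7 kg.
Tool frame: the origin (TCP) lies at the very end of the fingers, on their centre line; the grasp point (between the pads) lies 19 mm behind it; z points along the fingers, y is the direction in which the jaws open and shut (so a half turn about z gives the same grasp; the last joint's range is limited). The gripper opens to 88 mm and grips with 3 to 60 N. Pads are 19 mm wide; open, the fingers measure 130 mm over their backs; the gripper's body (78 mm by 193 mm) begins 47 mm behind the grasp point.
Start: joints at [-0.997, 0.359, 0.012, 0, -1.224, -0.288], TCP at [0.19, -0.648, 0.227] pointing down, gripper open.
Joint ranges: [-3.07, 3.07], [-1.43, 2.12], [-1.02, 1.25], [-3.03, 1.67], [-3.05, -0], [-3.03, 3.03]. Speed limits (rad/s): [2.39, 2.39, 3.01, 3.14, 3.14, 3.14].

INTERFACE

Orientations are given as [roll, pitch, yaw] about the fixed x, y, z axes, in that order (R = Rz(yaw) Ry(pitch) Rx(roll)).
In Python, from station import arm, eyes, job, outline_of gives the robot as it stands.
- The arm moves only by the tool apply_moves, never from a script. Its argument "moves" is a list of rows, each a list of 5 numbers: the opening, from -1 (shut) to 1 (fully open), then the shift along the tool's x, y, z in m, then the turn about the tool's z in rad. A call has 1 to 12 rows; each row shifts and turns the commanded pose from where the row before left it, along the tool's axes as they then stand; what a row does not reach is not made up. A row lasts 1/12 s, in which the tool goes at most 41.7 mm and 7.16 degrees, less where a joint would pass 70% of its speed; a pose out of reach is approached as far as the arm can. A call with a gripper value outside its range is refused whole. The fingers move at their own pace and stop on an object; "newtons" is the grip in N (left out, the last holds). Time passes only in rows, so rows that do not move let the fingers close. It gives the time, the measured TCP pose, the force and the opening at its end, in the units of the state.
- arm.get_state(): the state, without advancing time (a new reading comes with each control period).
- eyes.grab_frame(name): name is "scene" or "top" or "wrist"; returns a dict with "color" (384x512x3 uint8, red, green, blue), "z_map" (384x512 float32, m along the optical axis (not along the pixel's ray), 0 where there is no reading), "camera_matrix" (3x3 intrinsics, pixels), "extrinsics" (4x4, takes a point from camera to world coordinates). Camera axes: x right, y up, looking along -z (the intrinsics and any distortion apply to the point x, -y, -z); pixel columns grow to the right and rows downward; lengths in m; the calibration is good to about 2 mm. The wrist camera is an equidistant fisheye: a pixel r from the principal point sees the ray r / f radians off the axis. A picture is of the moment at which its call begins.
- job.job_done(): hands the job in, once; it reports no verdict.
Trained networks look in a picture, given as the dict that the camera call returned (one of the last four; its "shot" number tells which), for a name from the list of things; names that differ only in an ending like _2 or _b are one class to them, and where a whole thing is asked for, a point or a joint stands for the part that bears it (a point fixed in the world has none). Each returns a list of dicts, best first, with "score" (0 to 1); they miss things now and then, are a little off and sometimes report something else, mostly with a low value. They report only what shows in the picture. A call takes as long as a camera call.
- outline_of(label, picture): "region" (384x512 bool, what is visible of it) and "extent" ([left, top, right, bottom] in pixels, round what is visible of it).
The state is a dict: "t": time; "q": joint angles; "qd": joint speeds; "joint_efforts": joint torques, N m; "eef_pos": TCP position; "ee_rot": TCP orientation; "force": force on the tool from outside, world axes, zero at the start; "moment": the same for the moment, N m; "width": finger opening in m.
Only numpy, scipy, OpenCV 4.12 (cv2) and the standard library are available. Lean on these libraries where they do the work, as an engineer would, in place of code of your own. Each camera call takes 0.05 s, during which the arm holds its last target.

TASK

Get the spray-can rack ready to travel. Pick up the white can with the red cap that is lying on the bench, stand it upright on the bench and let go of it; then take it afresh and set it down, without dropping it, in the empty bay of the rack between the other cans. Then push the rack's hinged gate shut until its sprung latch snaps in, and leave everything else on the bench and in the rack where it is.

Things in the scene. Friction and masses are not known exactly. Their poses are not given: they have to be found in the camera images.
- spray_can: White spray can, red cap, two red bands; about 0.4 kg, 168 mm tall. Body 54 mm in diameter up to 130 mm, then a shoulder, then the cap, 34 mm in diameter, from 140 to 168 mm. Origin: centre of the base; z from base to cap. Starts lying, axis level 27 mm up, cap to +y within 0.35 rad; it can roll. Standing, it rocks back upright from leans up to 0.25 rad; centre of mass 65 to 75 mm up.
- rack: Grey sheet-steel can rack, fixed, open at top and front (-x, to the robot); 271 mm wide (y), 73 mm deep (x). Origin: middle of the underside. Four bays 64 mm wide, 70 mm deep, centres at x = 0, y = -100.5, -33.5, +33.5 (empty), +100.5 mm; floor 8 mm up, partitions 100 mm, end and back walls 112 mm high. Three hold cans. Striker (7 mm round bar) at the +y end of the front, 60 to 94 mm up.
- free_bay (a point): Centre of the floor of the empty bay, 8 mm above the bench; axes as the rack's. The can's base centre belongs here; the walls leave it 5 mm of play. A can standing in a bay shows its shoulder and cap (148 to 176 mm up) above the walls. The neighbours' caps are 67 mm to either side along y; in front and behind nothing is higher than 112 mm while the gate is open.
- gate (a joint): Hinge of the gate, rad: 0 = shut on the rack's front; grows as it swings open towards the robot; 1.25 to 1.8 at the start (limit 1.9). Vertical hinge at the rack's -y end. It stays where it is left. From about 0.055 the latch rides on the striker and pushing near the free edge takes up to about 15 N; from about 0.03 it slips past and the gate goes home. Latched: under 0.006.
- latch (a joint): Spring bolt in the gate's free edge, m: 0 = fully out, grows to at most 0.010 as it is pushed into the gate. Its bevel rides on the striker while the gate is pushed shut, reading up to about 0.008; behind the striker it springs back to 0.
- gate_hinge (a point): On the gate's hinge axis, at its top edge, 134 mm up. Axes turn with the gate: y from hinge to free edge, -x out of its outer face. Gate: red tube frame, perforated infill, 273 mm long, 10 mm thick (the axis in its middle plane), 14 to 134 mm up. At the free end a dark latch case stands 5 mm proud of the outer face over the last 42 mm, 52 to 102 mm up, with a small black knob.
- gate_edge (a point): On the gate's outer face (the one to push), at its top edge, 134 mm up, 213 mm from the hinge axis, 60 mm short of the free edge. Axes as gate_hinge. The face below it can be pushed at any height. With the gate shut, the caps of the cans (34 mm wide, up to 176 mm) stand with their near side about 31 mm behind this face: keep the hand clear of them.
- can_blue: A blue can with a white cap, same size as the white can, standing in one of the other bays (which one varies). Origin: centre of its base. To be left standing in its bay.
- can_yellow: A yellow can with a black cap, same size as the white can, standing in one of the other bays (which one varies). Origin: centre of its base. To be left standing in its bay.
- can_green: A green can with a grey cap, same size as the white can, standing in one of the other bays (which one varies). Origin: centre of its base. To be left standing in its bay.
- ratchet: Ratchet handle with a deep socket on its head, 190 mm long, lying; head 58 mm high. Origin: middle of its underside. Leave alone.
- wrench: Steel combination wrench, 200 mm long, lying flat. Origin: middle of its underside. Leave alone.
- screwdriver: Screwdriver with an orange handle, 210 mm long, lying. Origin: middle of its underside. Leave alone.
- bolt_dish: Round steel dish with bolts, 108 mm across, 24 mm high. Origin: centre of its underside. Leave alone.
- lube_bottle: Orange bottle with a black cap, 52 mm across, 140 mm tall. Origin: centre of its base. Leave alone.
- spray_cap (a point): Centre of the top of the white can's cap, 168 mm from its base along its axis.

How it is judged:
On the way, in this order (a step that is already met when the one before it is completed fails the run):
1. the white can stands upright on the bench, let go (height (world z) of spray_can below 0.004 m and angle between spray_can's own z axis and vertical below 0.08 rad and linear speed of spray_can below 0.03 m/s and contact force between the fingers and spray_can below 0.05 N), for 0.3 s.
2. the white can stands upright on the floor of the empty bay, let go (horizontal distance between spray_can and free_bay below 0.014 m and z of spray_can in the frame of free_bay between -0.004 and 0.006 m and angle between spray_can's own z axis and vertical below 0.08 rad and linear speed of spray_can below 0.03 m/s and contact force between the fingers and spray_can below 0.05 N), for 0.3 s.
3. the gate is shut and its latch has snapped out behind the striker (value of joint gate below 0.01 rad and value of joint latch below 0.0015 m), for 0.3 s.
At the end, for the whole second after the job is handed in: White can upright (0.08 rad) on the floor of the empty bay (base within 14 mm of its centre, 6 mm of its floor), let go and still; gate shut (under 0.010 rad), latch bolt out (under 1.5 mm); the other three cans upright (0.1 rad) (all of step 2 and all of step 3 and velocity of joint gate below 0.02 rad/s and angle between each of can_blue, can_yellow, can_green's own z axis and vertical below 0.1 rad); the robot touches nothing.
It fails at once if the white can is dropped: it moves at over 0.6 m/s (a fall of about 20 mm) with no finger on it (linear speed of spray_can above 0.6 m/s and contact force between the fingers and spray_can below 0.05 N).
It fails at once if another can in the rack is tipped over 0.3 rad or moved over 25 mm (angle between any of can_blue, can_yellow, can_green's own z axis and vertical above 0.3 rad or distance of any of can_blue, can_yellow, can_green from where it was at the start of the episode above 0.025 m).
It fails at once if a tool, the dish or the bottle on the bench is moved over 30 mm (distance of any of ratchet, wrench, screwdriver, bolt_dish, lube_bottle from where it was at the start of the episode above 0.03 m).
It also fails if it takes over 72 s, if anything falls off the work surface, if the arm or the gripper's body presses on something with over 40 N, if the wrist force passes 120 N, or if a joint passes its speed limit or range.

## Working session

There is one attempt and no reset: what is moved stays moved. The work goes in short steps, Python scripts to look and compute and a tool call to move; the robot and the scene stay as the last step left them, time stands still between calls to the robot, and variables do not carry over. Pictures are saved under pics/ and viewed, and the job is handed in when it is done.

Besides the shell and the picture viewer there is one more tool, called after "Request:" as name(argument=value, ...) on one line, values as JSON. apply_moves: Moves the arm, as the interface text tells. Its arguments: {"type":"object","properties":{"moves":{"type":"array","items":{"type":"array","items":{"type":"number"}}},"newtons":{"type":"number"}},"required":["moves"]}

```bash
ls; mkdir -p pics; cat > h.py <<'E'
import numpy as np, cv2
from station import arm, eyes, job, outline_of
from scipy.spatial.transform import Rotation as Rn
def cloud(f):
    z=f["z_map"];K=f["camera_matrix"];T=f["extrinsics"]
    v,u=np.mgrid[:z.shape[0],:z.shape[1]]
    X=(u-K[0,2])/K[0,0]*z;Y=(v-K[1,2])/K[1,1]*z
    P=np.stack([X,-Y,-z,np.ones_like(z)],-1)@T.T
    P=P[...,:3].copy();P[z<=0]=np.nan
    return P
def save(f,n): cv2.imwrite("pics/"+n,f["color"][:,:,::-1])
E
python3 - <<'E'
from h import *
print(arm.get_state())
for n in("scene","top","wrist"):
    f=eyes.grab_frame(n);save(f,n+"0.png");print(n,f["camera_matrix"],f["extrinsics"].round(3).tolist())
    np.savez("f_%s.npz"%n,P=cloud(f) if n!="wrist" else 0,c=f["color"])
    if n!="wrist":
        for l in["spray_can","rack","gate","can_blue","can_yellow","can_green","ratchet","wrench","screwdriver","bolt_dish","lube_bottle","latch"]:
            r=outline_of(l,f)
            P=cloud(f)
            for k in r[:1]:
                Q=P[k["region"]];Q=Q[~np.isnan(Q[:,0])]
                print(l,len(r),round(k["score"],2),k["extent"],np.percentile(Q,[3,50,97],axis=0).round(3).tolist() if len(Q) else None)
E
```

```text
pics
{'t': 0.0, 'q': array([-9.96906901e-01,  3.59370336e-01,  1.10626707e-02, -3.52418177e-04,
       -1.22406698e+00, -2.88137063e-01]), 'qd': array([ 1.38708198e-03,  2.93198884e-04,  9.00744243e-05, -9.33539399e-04,
        3.19398188e-04,  2.37033043e-03]), 'joint_efforts': array([ 2.48864953e-04, -5.82727039e+01,  2.93069834e+01,  6.99713454e+00,
        7.24869737e-03, -1.43083153e-04]), 'eef_pos': array([ 0.19013584, -0.64716957,  0.22563462]), 'ee_rot': array([ 3.13998525e+00, -1.30911875e-04, -2.85596021e+00]), 'force': array([ 0.81057002,  0.20912131, -0.35863584]), 'moment': array([-0.0003738 , -0.02083588,  0.02460767]), 'width': 0.08797024893295721}
scene [[436.64442231   0.         253.06671233]
 [  0.         436.64442231 188.92210618]
 [  0.           0.           1.        ]] [[0.885, -0.305, 0.351, 1.135], [0.465, 0.604, -0.648, -1.059], [-0.014, 0.737, 0.676, 1.249], [0.0, 0.0, 0.0, 1.0]]
spray_can 1 0.9 [258.6, 151.5, 289.3, 180.8] [[0.483, 0.209, 0.014], [0.524, 0.265, 0.045], [0.552, 0.363, 0.059]]
rack 1 0.8 [158.9, 190.3, 288.0, 252.0] [[0.289, -0.197, 0.003]
[... 2278 characters left out ...]
3, 124.3, 233.6, 171.8] [[0.634, 0.144, -0.003], [0.731, 0.156, 0.006], [0.807, 0.172, 0.012]]
screwdriver 3 0.59 [223.9, 126.8, 235.4, 169.9] [[0.637, 0.144, -0.003], [0.74, 0.156, 0.006], [0.804, 0.171, 0.012]]
bolt_dish 1 0.98 [179.1, 156.3, 205.0, 179.9] [[0.601, 0.251, -0.002], [0.648, 0.298, 0.007], [0.692, 0.343, 0.025]]
lube_bottle 2 0.7 [358.6, 161.6, 380.4, 179.9] [[0.595, -0.391, -0.001], [0.613, -0.361, 0.089], [0.637, -0.345, 0.141]]
wrist [[297.31863964   0.         258.32461627]
 [  0.         297.31863964 189.64611912]
 [  0.           0.           1.        ]] [[-0.282, -0.926, -0.25, 0.123], [0.959, -0.272, -0.074, -0.668], [0.0, -0.261, 0.965, 0.383], [0.0, 0.0, 0.0, 1.0]]
```

View pics/scene0.png

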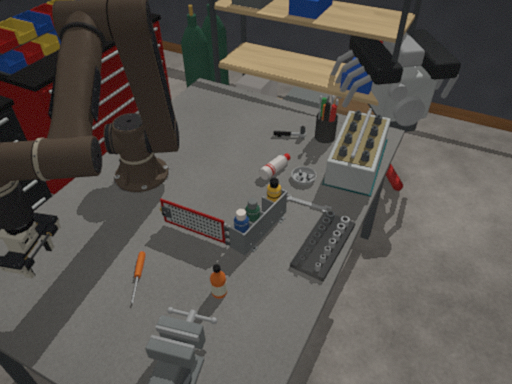

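View pics/top0.png

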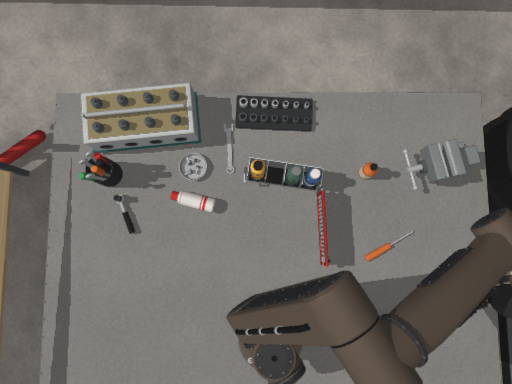

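```bash
python3 - <<'E'
from h import *
for n in("scene","top"):
    d=np.load("f_%s.npz"%n);P=d["P"];c=d["c"].astype(int)
    def box(a,b):
        return P[((P>=a)&(P<=b)).all(-1)]
    # caps: 172-185mm high
    Q=box([.5,-.25,.170],[.75,.15,.19])
    lab=Q[:,1]
    from scipy.cluster.vq import kmeans2
    C,l=kmeans2(Q[:,:2],3,seed=1,minit='++')
    for i in range(3):
        q=Q[l==i]; (cx,cy),r=cv2.minEnclosingCircle(q[:,:2].astype(np.float32)); print(n,"cap",C[i].round(4),(q.min(0)+q.max(0))[:2]/2,r,len(q))
    # can
    Q=box([.44,.17,.03],[.58,.40,.075])
    m=Q.mean(0);w,v=np.linalg.eigh(np.cov((Q-m)[:,:2].T));a=v[:,1];a*=np.sign(a[1])
    s=(Q-m)[:,:2]@a; p=np.array([a[1],-a[0]]);t=(Q-m)[:,:2]@p
    print("can",m,a,np.arctan2(-a[0],a[1]),s.min(),s.max())
    for lo in np.arange(-.1,.1,.02):
        k=(s>lo)&(s<lo+.02)
        if k.sum()>3: print(lo.round(2),k.sum(),np.percentile(t[k],[3,50,97]).round(4),Q[k,2].max().round(4))
    Q=box([.25,-.25,.12],[.56,-.17,.15])
    print("gate",cv2.fitLine(Q[:,:2].astype(np.float32),cv2.DIST_L2,0,.01,.01).ravel(),Q.min(0),Q.max(0))
    # back walls
    Q=box([.5,-.25,.105],[.75,.15,.118]);print("wall",Q.min(0),Q.max(0))
E
```

```text
scene cap [0.6269 0.0449] [0.62702128 0.04625001] 0.02231765352189541 54
scene cap [ 0.5959 -0.1548] [ 0.597659   -0.15395065] 0.020464392378926277 64
scene cap [ 0.6071 -0.0887] [ 0.60584854 -0.08687761] 0.016824258491396904 60
can [0.52344724 0.27638897 0.04698834] [0.2688012  0.96319568] -0.2721482130187668 -0.0705253403000861 0.10217041755696611
-0.08 48 [-0.0285 -0.0032  0.0188] 0.0603
-0.06 42 [-0.0199  0.0028  0.0177] 0.0601
-0.04 37 [-0.0268  0.0043  0.019 ] 0.0596
-0.02 44 [-0.0244  0.0057  0.0181] 0.0624
0.0 38 [-0.0193  0.0037  0.0171] 0.0603
0.02 40 [-0.0285  0.0007  0.0191] 0.0612
0.04 40 [-0.0258  0.0039  0.0165] 0.0602
0.06 13 [-0.0139 -0.0008  0.0154] 0.0546
0.08 24 [-0.0222 -0.0031  0.0072] 0.051
gate [ 0.9994493   0.0331827   0.4135381  -0.18880577] [ 0.27374371 -0.19898813  0.12000652] [ 0.54743641 -0.17708181  0.14124432]
wall [ 0.50053054 -0.19096876  0.10500081] [0.66823783 0.0799746  0.11799064]
top cap [0.6203 0.0454] [0.61997705 0.04489257] 0.016741741448640823 68
top cap [ 0.5992 -0.0883] [ 0.5997499  -0.08913841] 0.01703641004860401 70
top cap [ 0.5891 -0.1542] [ 0.58895337 -0.15492385] 0.01661139354109764 72
can [0.51015255 0.28508113 0.04684525] [0.25700776 0.96640934] -0.259924675355933 -0.07675811563454882 0.09165604481793838
-0.08 68 [-0.0228 -0.      0.0247] 0.0617
-0.06 73 [-0.0246 -0.0004  0.0252] 0.0608
-0.04 72 [-0.0232 -0.0009  0.0246] 0.0605
-0.02 76 [-0.0239  0.0006  0.0247] 0.0626
0.0 72 [-0.0235 -0.0006  0.0251] 0.0598
0.02 73 [-0.0235 -0.0012  0.0236] 0.0666
0.04 68 [-0.0239 -0.0007  0.0245] 0.0585
0.06 42 [-0.0139  0.0005  0.0162] 0.0498
0.08 25 [-0.0153  0.0025  0.0154] 0.0504
gate [ 0.9994413   0.0334214   0.40087909 -0.18873361] [ 0.26915499 -0.19889213  0.12222497] [ 0.54137187 -0.17912632  0.1414534 ]
wall [ 0.53835182 -0.19235808  0.10528162] [0.66212232 0.0950729  0.11772801]
```

Scene view: the can lies at about (274,166), the rack is at (257,220), and the gate is wide open at (193,220). The top view agrees: the can's cap points to +y, and the empty bay sits between yellow (258,170) and green (294,175). I'll raise and turn the tool first, then fly over to the can.

Request:
apply_moves(moves=[[1,0,0,-0.01,-0.114],[1,0,0,-0.01,-0.114],[1,0,0,-0.01,-0.114],[1,0,0,-0.01,-0.114],[1,0,0,-0.01,-0.114],[1,0,0,-0.01,-0.114],[1,0,0,-0.01,-0.114],[1,0,0,-0.01,-0.114],[1,0,0,-0.01,-0.114]])

```text
t: 2.1
eef_pos: [0.1902, -0.6476, 0.3171]
ee_rot: [3.142, -0.0, -1.824]
force: [-0.3, -0.3, 0.7]
width: 0.0874
```

Request:
apply_moves(moves=[[1,-0.034,-0.01,0,0],[1,-0.034,-0.01,0,0],[1,-0.034,-0.01,0,0],[1,-0.034,-0.01,0,0],[1,-0.034,-0.01,0,0],[1,-0.034,-0.01,0,0],[1,-0.034,-0.01,0,0],[1,-0.034,-0.01,0,0],[1,-0.034,-0.01,0,0],[1,-0.034,-0.01,0,0],[1,-0.034,-0.01,0,0],[1,-0.034,-0.01,0,0]])

```text
t: 3.1
eef_pos: [0.4113, -0.2823, 0.317]
ee_rot: [-3.141, 0.0, -1.83]
force: [0.9, -0.2, 0.8]
width: 0.0881
```

Request:
apply_moves(moves=[[1,-0.036,0.003,0,0],[1,-0.036,0.003,0,0],[1,-0.036,0.003,0,0],[1,-0.036,0.003,0,0],[1,-0.036,0.003,0,0],[1,-0.036,0.003,0,0],[1,-0.036,0.003,0,0],[1,-0.036,0.003,0,0]])

```text
t: 3.77
eef_pos: [0.4612, 0.0024, 0.3171]
ee_rot: [-3.141, 0.001, -1.83]
force: [0.7, -1.2, -0.3]
width: 0.0874
```

Request:
apply_moves(moves=[[1,-0.036,0.003,0,0],[1,-0.036,0.003,0,0],[1,-0.036,0.003,0,0],[1,-0.036,0.003,0,0],[1,-0.036,0.003,0,0],[1,-0.036,0.003,0,0],[1,-0.036,0.003,0,0],[1,-0.036,0.003,0,0],[1,0,0,0,0],[1,0,0,0,0]])

```text
t: 4.6
eef_pos: [0.5117, 0.2868, 0.3155]
ee_rot: [3.141, -0.001, -1.828]
force: [-1.4, -0.4, 0.6]
width: 0.0874
```

```bash
cat >> h.py <<'E'
def wcloud(f):
    z=f["z_map"];K=f["camera_matrix"];T=f["extrinsics"]
    v,u=np.mgrid[:z.shape[0],:z.shape[1]].astype(float)
    x=(u-K[0,2])/K[0,0];y=(v-K[1,2])/K[1,1];r=np.hypot(x,y);k=np.where(r>1e-6,np.tan(np.minimum(r,1.4))/np.maximum(r,1e-9),1)
    P=np.stack([x*k*z,-y*k*z,-z,np.ones_like(z)],-1)@T.T
    P=P[...,:3].copy();P[(z<=0)|(r>1.3)]=np.nan
    return P
E
python3 - <<'E'
from h import *
s=arm.get_state();print(s["eef_pos"],s["ee_rot"],s["q"])
f=eyes.grab_frame("wrist");save(f,"w1.png")
P=wcloud(f)
r=outline_of("spray_can",f)
for k in r: print(k["score"],k["extent"])
reg=r[0]["region"]
Q=P[reg];Q=Q[~np.isnan(Q[:,0])];print(len(Q),Q.min(0),Q.max(0))
Q=Q[(Q[:,2]>.03)&(Q[:,2]<.075)]
m=Q.mean(0);w,v=np.linalg.eigh(np.cov((Q-m)[:,:2].T));a=v[:,1];a*=np.sign(a[1])
s=(Q-m)[:,:2]@a; p=np.array([a[1],-a[0]]);t=(Q-m)[:,:2]@p
print(m,a,np.percentile(s,[.5,99.5]))
for lo in np.arange(-.1,.1,.02):
    k=(s>lo)&(s<lo+.02)
    if k.sum()>3:
        top=k&(Q[:,2]>np.percentile(Q[k,2],85)); print(lo.round(2),k.sum(),np.percentile(t[k],[1,50,99]).round(4),np.median(t[top]).round(4),np.percentile(Q[k,2],98).round(4))
# floor check
F=P[~np.isnan(P[...,0])];print("floor",np.median(F[np.abs(F[:,2])<.02,2]))
E
```

```text
[0.51174638 0.28682914 0.31551248] [ 3.14074725e+00 -1.42585152e-03 -1.82767298e+00] [ 8.43854753e-01  1.70295100e-01 -4.29747401e-02 -1.10344093e-04
 -1.35918061e+00 -1.10070874e+00]
0.94 [238.9, 103.3, 275.5, 215.1]
3724 [ 0.46730153  0.20426882 -0.00389675] [0.55085347 0.39042777 0.05476353]
[0.5112482  0.28288517 0.04661098] [0.24889645 0.9685301 ] [-0.07416707  0.09156121]
-0.08 370 [-0.0257  0.0006  0.0254] 0.0019 0.0533
-0.06 504 [-0.0255 -0.0007  0.0256] -0.0008 0.0535
-0.04 496 [-0.0256 -0.0006  0.026 ] -0.0006 0.0538
-0.02 490 [-0.0258 -0.0005  0.0263] 0.0009 0.053
0.0 472 [-0.0259 -0.0004  0.025 ] 0.001 0.0531
0.02 463 [-0.0261 -0.0003  0.0254] 0.0011 0.0535
0.04 419 [-0.0248 -0.0002  0.0258] -0.0002 0.0532
0.06 235 [-0.0163 -0.0001  0.0166] -0.0009 0.0483
0.08 161 [-0.0157  0.      0.0157] 0.0015 0.0436
floor -0.001295339080663066
```

View pics/w1.png

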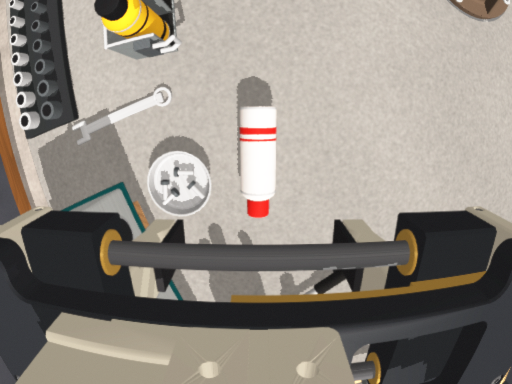

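The wrist view shows the can from (258,105) at its base to (258,215) at its cap. It matches the top camera within about 2 mm. I'll go to 160 mm along the axis, on the cap, with the jaws narrowed to stay clear of the dish.

Request:
apply_moves(moves=[[0.2,-0.027,0,0,0],[0.2,-0.027,0,0,0],[0.2,-0.027,0,0.03,0],[0.2,0,0,0.035,0],[0.2,0,0,0.035,0],[0.2,0,0,0.035,0],[0.2,0,0,0.035,0],[0.2,0,0,0.035,0],[0.2,0,0,0.03,0],[0.2,0,0,0,0],[0.2,0,0,0,0]])

```text
t: 5.62
eef_pos: [0.5325, 0.3618, 0.0813]
ee_rot: [3.141, -0.003, -1.831]
force: [0.8, -0.2, 1.1]
width: 0.0525
```

```bash
python3 - <<'E'
from h import *
s=arm.get_state();print(s["eef_pos"],s["ee_rot"],s["width"],s["force"])
f=eyes.grab_frame("wrist");save(f,"w2.png")
E
```

```text
[0.53251241 0.36180012 0.08130289] [ 3.14081603e+00 -2.60263702e-03 -1.83065368e+00] 0.052477684650268176 [ 0.78311701 -0.21344333  1.0567434 ]
```

View pics/w2.png

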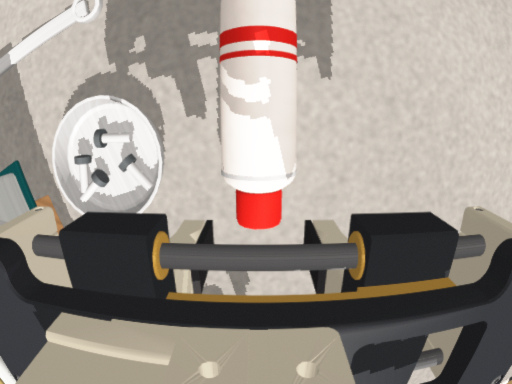

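The cap is at (258,208), centred between the fingers. I'll descend and grip lightly.

Request:
apply_moves(moves=[[0.2,-0.003,0,0.03,0],[0.2,0,0,0.03,0],[0.2,0,0,0.012,0],[0.2,0,0,0,0],[-1,0,0,0,0],[-1,0,0,0,0],[-1,0,0,0,0],[-1,0,0,0,0],[-1,0,0,0,0],[-1,0,0,0,0]], newtons=8)

```text
t: 6.5
eef_pos: [0.5343, 0.3674, 0.0114]
ee_rot: [-3.14, 0.003, -1.829]
force: [-0.5, 0.8, 6.9]
width: 0.0343
```

```bash
python3 - <<'E'
from h import *
for i in range(3):
    f=eyes.grab_frame("wrist")
    s=arm.get_state();print(s["eef_pos"].round(4),s["ee_rot"].round(3),s["width"],s["force"].round(1),s["moment"].round(2))
save(f,"w3.png")
E
```

```text
[0.5343 0.3674 0.0113] [-3.140e+00  3.000e-03 -1.829e+00] 0.0338705363669854 [-1.2  1.2  6.4] [ 0.2   0.44 -0.06]
[0.5343 0.3674 0.0113] [-3.140e+00  3.000e-03 -1.829e+00] 0.034033166020141066 [-0.8  1.2  6.9] [ 0.22  0.38 -0.07]
[0.5343 0.3674 0.0114] [-3.140e+00  3.000e-03 -1.829e+00] 0.03383849610774576 [-1.4  0.2  7.4] [ 0.19  0.43 -0.  ]
```

View pics/w3.png

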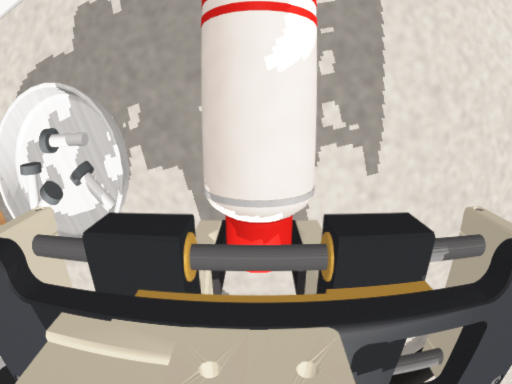

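Request:
apply_moves(moves=[[-1,0.002,0,-0.01,0],[-1,0.003,0,-0.011,0],[-1,0.004,0,-0.01,0],[-1,0.004,0,-0.01,0],[-1,0,0,0,0]])

```text
t: 7.07
eef_pos: [0.5304, 0.3535, 0.0533]
ee_rot: [-3.14, 0.002, -1.83]
force: [0.3, 1.8, -0.9]
width: 0.0343
```

```bash
python3 - <<'E'
from h import *
f=eyes.grab_frame("wrist");save(f,"w4.png")
s=arm.get_state();print(s["eef_pos"].round(4),s["ee_rot"].round(3),s["width"],s["force"].round(1),s["moment"].round(2))
f=eyes.grab_frame("scene");c=f["color"][110:230,220:340];cv2.imwrite("pics/s4.png",cv2.resize(c,None,fx=5,fy=5)[:,:,::-1])
E
```

```text
[0.5305 0.3538 0.0524] [-3.141e+00  2.000e-03 -1.830e+00] 0.03410053590936842 [-0.2  2.8 -0.6] [ 0.91 -0.13 -0.02]
```

View pics/s4.png

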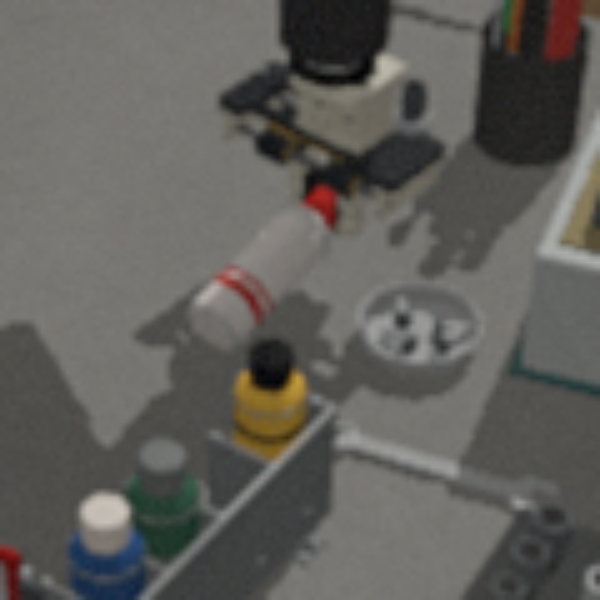

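View pics/w4.png

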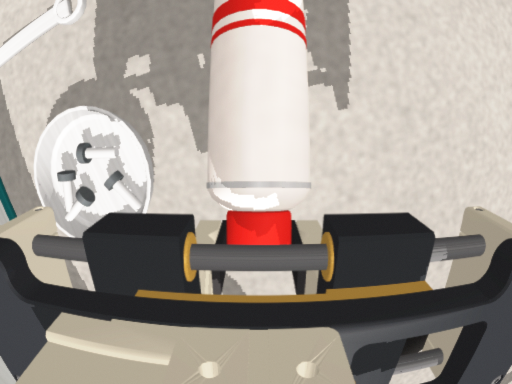

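It is tilting up as planned, so I'll continue the arc.

Request:
apply_moves(moves=[[-1,0.005,0,-0.01,0],[-1,0.005,0,-0.009,0],[-1,0.006,0,-0.009,0],[-1,0.0065,0,-0.008,0],[-1,0.007,0,-0.008,0],[-1,0.0075,0,-0.008,0],[-1,0.008,0,-0.007,0],[-1,0.0085,0,-0.0065,0],[-1,0.009,0,-0.006,0],[-1,0.0095,0,-0.0055,0],[-1,0.01,0,-0.0045,0],[-1,0.01,0,-0.0045,0]])

```text
t: 8.17
eef_pos: [0.5063, 0.264, 0.1372]
ee_rot: [-3.141, 0.001, -1.83]
force: [-0.5, 0.1, -2.0]
width: 0.0342
```

```bash
python3 - <<'E'
from h import *
s=arm.get_state();print(s["eef_pos"].round(4),s["ee_rot"].round(3),s["width"],s["force"].round(1),s["moment"].round(2))
f=eyes.grab_frame("scene");c=f["color"][110:230,220:340];cv2.imwrite("pics/s5.png",cv2.resize(c,None,fx=5,fy=5)[:,:,::-1])
E
```

```text
[0.5063 0.264  0.1372] [-3.141e+00  1.000e-03 -1.830e+00] 0.03422359961717369 [-0.5  0.1 -2. ] [ 0.07 -0.    0.03]
```

View pics/s5.png

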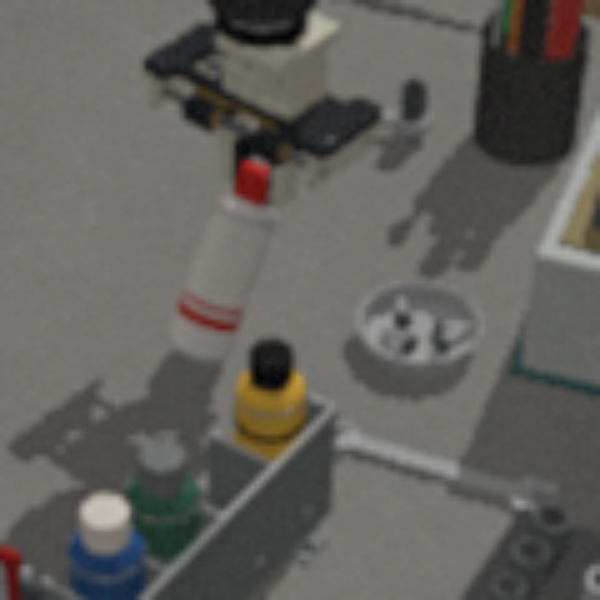

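Request:
apply_moves(moves=[[-1,0.01,0,-0.003,0],[-1,0.0105,0,-0.003,0],[-1,0.0105,0,-0.002,0],[-1,0.0105,0,-0.0015,0],[-1,0.011,0,-0.0005,0],[-1,0.011,0,0,0],[-1,0.0105,0,0.0005,0],[-1,0.0105,0,0.0005,0],[-1,0,0,0,0],[-1,0,0,0,0]])

```text
t: 9.05
eef_pos: [0.4844, 0.1823, 0.1452]
ee_rot: [3.141, -0.001, -1.831]
force: [0.1, 0.8, -4.4]
width: 0.0343
```

```bash
python3 - <<'E'
from h import *
f=eyes.grab_frame("wrist");save(f,"w6.png")
s=arm.get_state();print(s["eef_pos"].round(4),s["ee_rot"].round(3),s["width"],s["force"].round(1),s["moment"].round(2))
f=eyes.grab_frame("scene");c=f["color"][110:230,220:340];cv2.imwrite("pics/s6.png",cv2.resize(c,None,fx=5,fy=5)[:,:,::-1])
E
```

```text
[0.4846 0.1828 0.1452] [ 3.141e+00 -1.000e-03 -1.830e+00] 0.03402886630474649 [ 0.2  0.1 -5.1] [0.07 0.04 0.01]
```

View pics/s6.png

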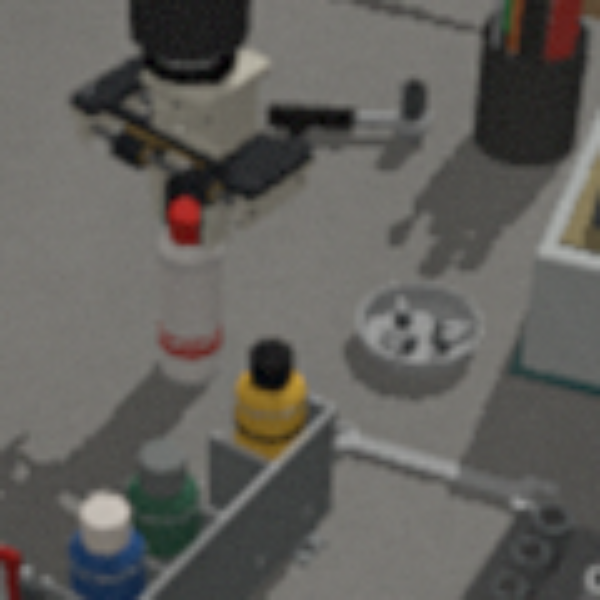

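View pics/w6.png

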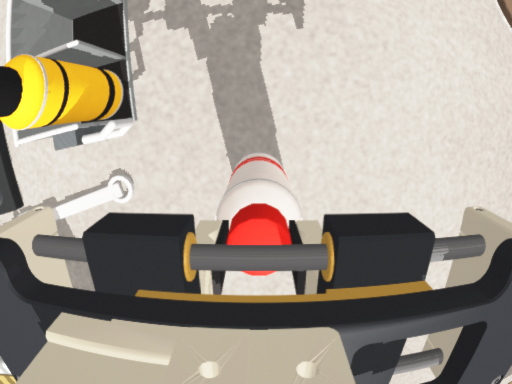

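The can is now hanging upright with about 4.5 N of load, so its base is a few mm off the bench. I'll lower it until the load transfers.

Request:
apply_moves(moves=[[-1,0,0,0.001,0],[-1,0,0,0.001,0],[-1,0,0,0,0],[-1,0,0,0,0]])

```text
t: 9.48
eef_pos: [0.4858, 0.1841, 0.1448]
ee_rot: [-3.14, 0.001, -1.829]
force: [-1.8, -0.2, 6.6]
width: 0.0341
```

Request:
apply_moves(moves=[[-1,0,0,0.001,0],[-1,0,0,0,0],[-1,0,0,0,0]])

```text
t: 9.73
eef_pos: [0.4862, 0.1843, 0.1444]
ee_rot: [-3.139, 0.002, -1.828]
force: [-3.5, 0.7, 11.3]
width: 0.0343
```

Request:
apply_moves(moves=[[-1,0,0,0.001,0],[-1,0,0,0,0],[-1,0,0,0,0]])

```text
t: 9.98
eef_pos: [0.4863, 0.1844, 0.1436]
ee_rot: [-3.139, 0.002, -1.828]
force: [-3.2, 0.0, 11.7]
width: 0.0342
```

Request:
apply_moves(moves=[[-1,0,0,-0.001,0],[-1,0,0,-0.001,0],[-1,0,0,0,0]])

```text
t: 10.23
eef_pos: [0.4851, 0.1836, 0.1437]
ee_rot: [-3.141, 0.0, -1.829]
force: [-0.4, -0.5, 0.5]
width: 0.0345
```

Request:
apply_moves(moves=[[-0.1,0,0,0,0],[0.0,0,0,0,0],[0.2,0,0,0,0],[0.4,0,0,0,0],[0.6,0,0,0,0],[0.6,0,0,0,0],[0.6,0,0,0,0],[0.6,0,0,0,0],[0.6,0,0,0,0],[0.6,0,0,0,0]])

```text
t: 11.07
eef_pos: [0.4849, 0.1832, 0.1436]
ee_rot: [-3.142, 0.0, -1.83]
force: [-0.4, -0.1, 0.4]
width: 0.0702
```

```bash
python3 - <<'E'
from h import *
f=eyes.grab_frame("scene");c=f["color"][110:230,220:340];cv2.imwrite("pics/s7.png",cv2.resize(c,None,fx=5,fy=5)[:,:,::-1])
E
```

```text
(no output)
```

View pics/s7.png

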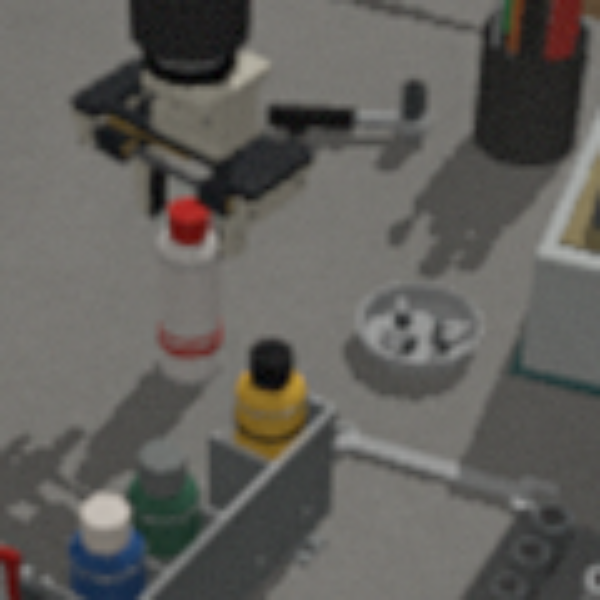

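The can stands free with the jaws clear on both sides. Next I'll rise, align yaw to the rack, and look at the can and rack with the wrist camera.

Request:
apply_moves(moves=[[0.6,0,0,-0.03,0],[0.6,0,0,-0.035,0],[0.6,0,0,-0.035,0],[0.6,0,0,-0.035,-0.106],[0.6,0,0,-0.035,0],[0.6,0,0,0,0],[0.6,0,0,0,0]])

```text
t: 11.7
eef_pos: [0.4856, 0.1838, 0.3158]
ee_rot: [-3.138, 0.004, -1.724]
force: [-1.2, -0.3, -1.5]
width: 0.0704
```

```bash
python3 - <<'E'
from h import *
s=arm.get_state();print(s["eef_pos"].round(4),s["ee_rot"].round(3))
for n in("wrist","top"):
    f=eyes.grab_frame(n);save(f,n+"8.png")
    P=wcloud(f) if n=="wrist" else cloud(f)
    np.savez("f8_%s.npz"%n,P=P,c=f["color"])
    for l in("spray_can","can_yellow","can_green","can_blue"):
        for k in outline_of(l,f)[:1]:
            Q=P[k["region"]];Q=Q[~np.isnan(Q[:,0])]
            print(n,l,k["score"],len(Q),Q[:,2].max())
            zc=.165 if l=="spray_can" else .173
            q=Q[(Q[:,2]>zc-.004)&(Q[:,2]<zc+.01)]
            if len(q): print((np.percentile(q,1,axis=0)+np.percentile(q,99,axis=0))/2,q.mean(0),np.ptp(q,axis=0))
E
```

```text
[0.4856 0.1838 0.3158] [-3.138  0.004 -1.724]
wrist spray_can 0.68 1938 0.16847094507837357
[0.48273434 0.18041116 0.16570922] [0.48278185 0.18005045 0.16629049] [0.03343953 0.03311744 0.00695208]
wrist can_yellow 0.64 2708 0.17714341850609372
[0.62168438 0.04595138 0.17305191] [0.62048306 0.04611205 0.17415821] [0.03357557 0.0328301  0.00810801]
wrist can_green 0.76 386 0.1166589032200448
top can_yellow 0.68 235 0.18198186754010215
[0.6196122  0.04487452 0.17596595] [0.62040326 0.0453309  0.17524861] [0.02952601 0.02800258 0.01281316]
top can_green 0.64 237 0.18350974431569367
[ 0.60002698 -0.08775905  0.17603865] [ 0.59932058 -0.08796778  0.17495542] [0.03241562 0.03138194 0.01335695]
top can_blue 0.62 259 0.18195069903077332
[ 0.58945333 -0.15474119  0.1752208 ] [ 0.5894408  -0.15418064  0.17495257] [0.03200751 0.03214847 0.01289212]
```

View pics/wrist8.png

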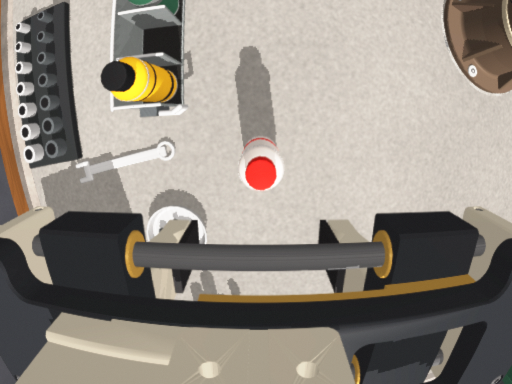

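Wrist view: the can stands at (261,172). The rack's empty bay is at (160,40), cut off at the edge. I'll hover nearer to measure the bay's partitions.

Request:
apply_moves(moves=[[0.6,0.021,-0.026,0,0],[0.6,0.021,-0.026,0,0],[0.6,0.021,-0.026,0,0],[0.6,0.021,-0.026,0,0],[0.6,0.021,-0.026,0,0],[0.6,0,0,0,0],[0.6,0,0,0,0]])

```text
t: 12.78
eef_pos: [0.598, 0.0581, 0.3124]
ee_rot: [3.14, -0.001, -1.727]
force: [1.0, -0.6, -0.2]
width: 0.0704
```

```bash
python3 - <<'E'
from h import *
s=arm.get_state();print(s["eef_pos"].round(4),s["ee_rot"].round(3))
f=eyes.grab_frame("wrist");save(f,"w9.png")
P=wcloud(f);np.savez("f9.npz",P=P,c=f["color"])
for l in("spray_can","can_yellow","can_green","can_blue"):
    for k in outline_of(l,f)[:1]:
        Q=P[k["region"]];Q=Q[~np.isnan(Q[:,0])]
        zc=.165 if l=="spray_can" else .173
        q=Q[(Q[:,2]>zc-.002)&(Q[:,2]<zc+.01)]
        if len(q)>20: print(l,k["score"],((np.percentile(q,1,axis=0)+np.percentile(q,99,axis=0))/2).round(4),q.mean(0).round(4),np.ptp(q,axis=0).round(4))
c0=np.array([.6097,-.0215]);ex=np.array([.988,-.153]);ey=np.array([.153,.988])
Q=P[~np.isnan(P[...,0])]
L=np.c_[(Q[:,:2]-c0)@ex,(Q[:,:2]-c0)@ey,Q[:,2]]
k=(abs(L[:,0])<.05)&(abs(L[:,1])<.05)
L=L[k]
# floor
F=L[(L[:,2]>.002)&(L[:,2]<.014)];print("floor",len(F),np.percentile(F,[2,50,98],axis=0).round(4).tolist())
for nm,sg in(("partition+",1),("partition-",-1)):
    W=L[(L[:,2]>.096)&(L[:,2]<.106)&(sg*L[:,1]>.02)&(abs(L[:,0])<.03)]
    print(nm,len(W),np.percentile(W[:,1],[3,50,97]).round(4) if len(W) else'')
    for a in np.arange(-.03,.03,.015):
        w=W[(W[:,0]>a)&(W[:,0]<a+.015)]
        if len(w): print("  ",a.round(3),np.median(w[:,1]).round(4),len(w))
    W=L[(L[:,2]>.03)&(L[:,2]<.09)&(sg*L[:,1]>.02)&(abs(L[:,0])<.03)]
    print("  face",len(W),np.median(W[:,1]).round(4) if len(W) else'')
W=L[(L[:,2]>.107)&(L[:,2]<.118)&(L[:,0]>.02)&(abs(L[:,1])<.025)];print("backtop",len(W),np.percentile(W[:,0],[3,50,97]) if len(W) else '')
W=L[(L[:,2]>.03)&(L[:,2]<.10)&(L[:,0]>.02)&(abs(L[:,1])<.025)];print("backface",len(W),np.median(W[:,0]) if len(W) else '')
E
```

```text
[0.598  0.0581 0.3124] [ 3.140e+00 -1.000e-03 -1.727e+00]
can_yellow 0.63 [0.622  0.0447 0.1739] [0.6219 0.0444 0.1743] [0.0335 0.0327 0.0054]
can_green 0.89 [ 0.6011 -0.0877  0.1739] [ 0.601  -0.0874  0.1743] [0.0336 0.0328 0.006 ]
floor 2093 [[-0.0332, -0.0472, 0.0055], [0.0006, 0.0011, 0.0073], [0.0361, 0.0475, 0.0097]]
partition+ 155 [0.0329 0.0346 0.0431]
   -0.03 0.0346 36
   -0.015 0.0346 44
   0.0 0.0344 39
   0.015 0.0342 36
  face 234 0.0332
partition- 201 [-0.0469 -0.0331 -0.0307]
   -0.03 -0.0326 42
   -0.015 -0.0339 52
   0.0 -0.0336 54
   0.015 -0.0331 53
  face 301 -0.0311
backtop 165 [0.03574185 0.0378681  0.0403738 ]
backface 283 0.03667449591375999
```

View pics/w9.png

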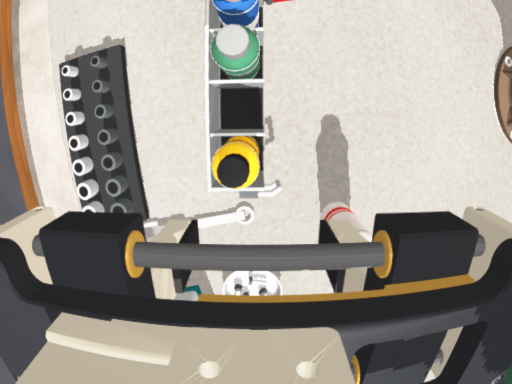

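Wrist view: the empty bay is at (241,108), with green at (235,50) and yellow at (236,165). The partitions are symmetric about the predicted centre, which puts the bay at about (0.611, -0.021). Back to the can.

Request:
apply_moves(moves=[[0.6,-0.0205,0.0265,0,0],[0.6,-0.0205,0.0265,0,0],[0.6,-0.0205,0.0265,0,0],[0.6,-0.0205,0.0265,0,0],[0.6,-0.0205,0.0265,0,0],[0.6,0,0,0.035,0],[0.6,0,0,0.035,0],[0.6,0,0,0.03,0],[0.6,0,0,0,0],[0.6,0,0,0,0]])

```text
t: 13.87
eef_pos: [0.4813, 0.1811, 0.2136]
ee_rot: [3.141, -0.002, -1.722]
force: [-0.2, -0.3, 1.1]
width: 0.0699
```

```bash
python3 - <<'E'
from h import *
s=arm.get_state();print(s["eef_pos"].round(4),s["ee_rot"].round(3))
f=eyes.grab_frame("wrist");save(f,"w10.png")
P=wcloud(f)
for k in outline_of("spray_can",f)[:1]:
    Q=P[k["region"]];Q=Q[~np.isnan(Q[:,0])];q=Q[Q[:,2]>.162]
    print(((np.percentile(q,1,axis=0)+np.percentile(q,99,axis=0))/2).round(4),q.mean(0).round(4),np.ptp(q,axis=0).round(4))
E
```

```text
[0.4813 0.1811 0.2136] [ 3.141e+00 -2.000e-03 -1.722e+00]
[0.4829 0.1805 0.1655] [0.4828 0.1798 0.1663] [0.0335 0.0334 0.0067]
```

View pics/w10.png

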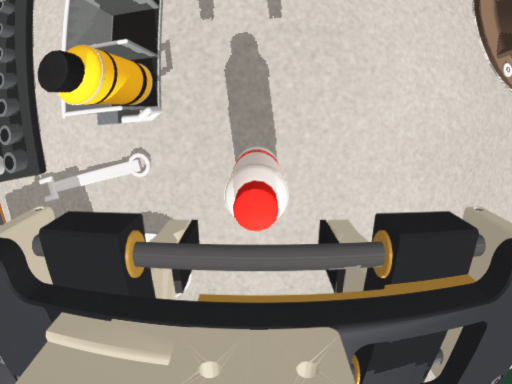

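Request:
apply_moves(moves=[[0.6,0.001,-0.0015,0.025,0],[0.6,0,0,0.025,0],[0.6,0,0,0.0205,0],[0.6,0,0,0,0],[0.2,0,0,0,0],[-0.1,0,0,0,0],[-1,0,0,0,0],[-1,0,0,0,0],[-1,0,0,0,0],[-1,0,0,0,0],[-1,0,0,0,0]], newtons=30)

```text
t: 14.88
eef_pos: [0.4835, 0.18, 0.1437]
ee_rot: [-3.141, 0.001, -1.724]
force: [-1.8, 0.8, 4.5]
width: 0.0335
```

Gripped at 33.5 mm. I'll lift and carry it round to the front of the bay.

Request:
apply_moves(moves=[[-1,0,0,-0.01,0],[-1,0,0,-0.025,0],[-1,0,0,-0.025,0],[-1,0,0,-0.025,0],[-1,0,0,-0.025,0],[-1,0,0,-0.025,0],[-1,0,0,0,0]])

```text
t: 15.47
eef_pos: [0.4851, 0.1805, 0.2834]
ee_rot: [-3.136, 0.004, -1.723]
force: [1.6, 0.9, -3.6]
width: 0.0341
```

Request:
apply_moves(moves=[[-1,0.01,-0.002,0,0],[-1,0.02,-0.004,0,0],[-1,0.025,-0.005,0,0],[-1,0.025,-0.005,0,0],[-1,0.025,-0.005,0,0],[-1,0.025,-0.006,0,0],[-1,0.025,-0.006,0,0],[-1,0.014,-0.003,0,0],[-1,0.01,-0.002,0,0],[-1,0,0,0,0]])

```text
t: 16.3
eef_pos: [0.4925, -0.0048, 0.2769]
ee_rot: [3.139, -0.001, -1.726]
force: [0.1, 1.3, -4.7]
width: 0.0342
```

```bash
python3 - <<'E'
from h import *
s=arm.get_state();print(s["eef_pos"].round(4),s["ee_rot"].round(3),s["width"],s["force"].round(1),s["moment"].round(2))
f=eyes.grab_frame("wrist");save(f,"w11.png")
P=wcloud(f)
for k in outline_of("spray_can",f)[:1]:
    Q=P[k["region"]];Q=Q[~np.isnan(Q[:,0])]; print(len(Q),Q.min(0),Q.max(0))
f=eyes.grab_frame("scene");c=f["color"][110:230,200:320];cv2.imwrite("pics/s11.png",cv2.resize(c,None,fx=5,fy=5)[:,:,::-1])
E
```

```text
[ 0.4925 -0.0048  0.2769] [ 3.139e+00 -1.000e-03 -1.726e+00] 0.03416381618311816 [ 0.1  1.3 -4.7] [0.35 0.04 0.01]
5885 [ 0.44075231 -0.03756926 -0.00310285] [0.57084569 0.20643482 0.3585468 ]
```

View pics/w11.png

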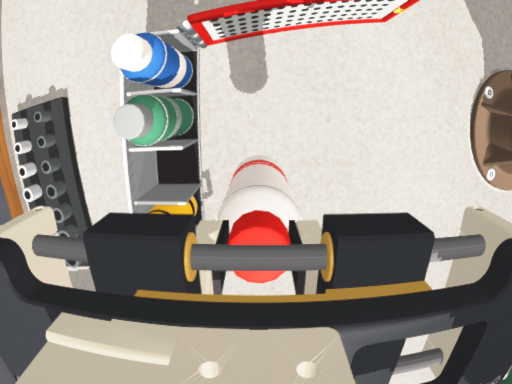

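View pics/s11.png

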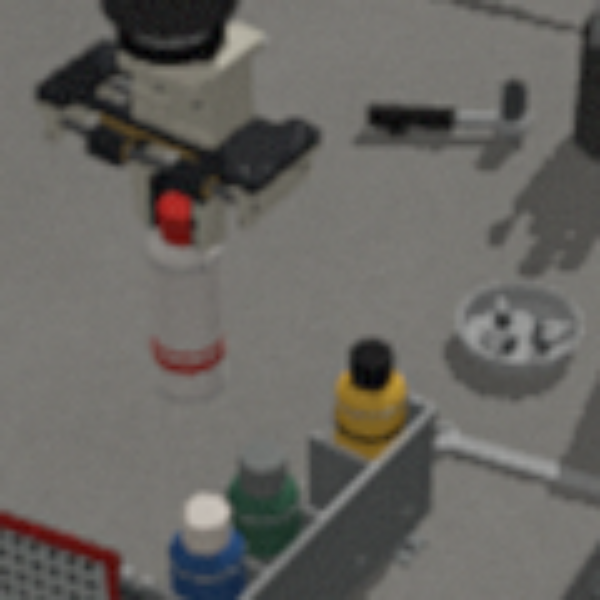

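Let me check the hanging tilt before it goes in, since there are only 5 mm of play.

```bash
python3 - <<'E'
from h import *
from scipy.optimize import least_squares
s=arm.get_state();tcp=s["eef_pos"]
f=eyes.grab_frame("wrist");P=wcloud(f);Q=P[~np.isnan(P[...,0])]
ex=np.array([.988,-.153]);ey=np.array([.153,.988])
L=np.c_[(Q[:,:2]-tcp[:2])@ex,(Q[:,:2]-tcp[:2])@ey,Q[:,2]-tcp[2]]
k=(np.hypot(L[:,0],L[:,1])<.04)&(L[:,2]<-.02)&(L[:,2]>-.15)
B=L[k];print(len(B),np.percentile(B,[1,50,99],axis=0).round(3).tolist())
def res(p): 
    z=B[:,2]+.08
    return np.hypot(B[:,0]-p[0]-p[1]*z,B[:,1]-p[2]-p[3]*z)-.027
r=least_squares(res,[0,0,0,0],loss='soft_l1',f_scale=.002);print(r.x.round(4),np.median(abs(r.fun)))
C=L[(np.hypot(L[:,0],L[:,1])<.03)&(L[:,2]>.0)&(L[:,2]<.04)];print("captop z",np.percentile(C[:,2],99)+tcp[2], C[C[:,2]>C[:,2].max()-.004].mean(0))
E
```

```text
1601 [[-0.025, -0.026, -0.142], [-0.001, -0.024, -0.062], [0.023, -0.01, -0.021]]
[-0.0007  0.0036  0.001   0.0028] 0.00010453875908492116
captop z 0.31430647601336026 [0.00080799 0.00526922 0.03812308]
```

Tilt is about 0.003 rad. Moving over the bay.

Request:
apply_moves(moves=[[-1,0,-0.012,0,0],[-1,0,-0.024,0,0],[-1,0,-0.025,0,0],[-1,0,-0.025,0,0],[-1,-0.001,-0.023,0,0],[-1,0,-0.012,0,0],[-1,0,0,0,0],[-1,0,0,0,0],[-1,0,0,0,0]])

```text
t: 17.25
eef_pos: [0.6131, -0.0198, 0.2775]
ee_rot: [3.14, -0.0, -1.723]
force: [-0.2, 0.2, -5.2]
width: 0.0337
```

```bash
cat > m.py <<'E'
from h import *
from scipy.optimize import least_squares
s=arm.get_state();tcp=s["eef_pos"];print(tcp.round(4),s["ee_rot"].round(3),s["force"].round(1))
f=eyes.grab_frame("wrist");P=wcloud(f);Q=P[~np.isnan(P[...,0])];save(f,"w12.png")
c0=np.array([.6112,-.0213]);ex=np.array([.988,-.153]);ey=np.array([.153,.988])
L=np.c_[(Q[:,:2]-c0)@ex,(Q[:,:2]-c0)@ey,Q[:,2]]
t=np.array([(tcp[:2]-c0)@ex,(tcp[:2]-c0)@ey]);print("tcp in bay",t.round(4))
k=(np.hypot(L[:,0]-t[0],L[:,1]-t[1])<.04)&(L[:,2]<tcp[2]-.02)&(L[:,2]>max(.115,tcp[2]-.15))
B=L[k]
def res(p): 
    z=B[:,2]-tcp[2]+.144
    return np.hypot(B[:,0]-p[0]-p[1]*z,B[:,1]-p[2]-p[3]*z)-.027
r=least_squares(res,[0,0,0,0],loss='soft_l1',f_scale=.002);print("base xy/tilt",r.x.round(4),len(B))
for sg in(1,-1):
    W=L[(L[:,2]>.096)&(L[:,2]<.106)&(abs(L[:,1]-sg*.0335)<.006)&(abs(L[:,0])<.03)]
    if len(W)>5: print("part",sg,np.median(W[:,1]).round(4),len(W))
E
python3 m.py
```

```text
[ 0.6131 -0.0198  0.2775] [ 3.14  -0.    -1.723] [-0.2  0.2 -5.2]
tcp in bay [0.0017 0.0018]
base xy/tilt [0.0008 0.0034 0.0024 0.0041] 1607
part -1 -0.0328 195
```

View pics/w12.png

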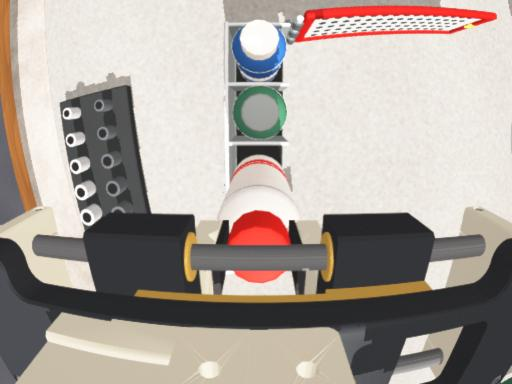

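Request:
apply_moves(moves=[[-1,0.002,0.001,0.01,0],[-1,0,0,0.01,0],[-1,0,0,0.01,0],[-1,0,0,0,0]])

```text
t: 17.63
eef_pos: [0.6102, -0.0221, 0.2449]
ee_rot: [3.137, -0.001, -1.724]
force: [-0.7, -0.6, -4.8]
width: 0.0337
```

Request:
apply_moves(moves=[[-1,0,0,0.01,0],[-1,0,0,0.012,0],[-1,0,0,0.012,0],[-1,0,0,0.012,0],[-1,0,0,0,0]])

```text
t: 18.05
eef_pos: [0.6106, -0.0222, 0.199]
ee_rot: [3.138, -0.001, -1.724]
force: [-1.4, -0.1, -5.7]
width: 0.0338
```

```bash
python3 m.py
```

```text
[ 0.6106 -0.0222  0.199 ] [ 3.138e+00 -1.000e-03 -1.724e+00] [-1.4 -0.1 -5.7]
tcp in bay [-0.0005 -0.001 ]
base xy/tilt [-0.0018  0.0064 -0.0003  0.0033] 1088
part -1 -0.0335 346
```

Request:
apply_moves(moves=[[-1,0,0,0.012,0],[-1,0,0,0.012,0],[-1,0,0,0.01,0],[-1,0,0,0.005,0],[-1,0,0,0,0],[-1,0,0,0,0]])

```text
t: 18.6
eef_pos: [0.6123, -0.0222, 0.1634]
ee_rot: [-3.141, -0.0, -1.724]
force: [0.6, 0.4, -4.8]
width: 0.0338
```

Request:
apply_moves(moves=[[-1,0,0,0.002,0],[-1,0,0,0.002,0],[-1,0,0,0,0],[-1,0,0,0,0]])

```text
t: 18.93
eef_pos: [0.6121, -0.0221, 0.1592]
ee_rot: [-3.141, 0.0, -1.724]
force: [-0.5, -0.9, -4.0]
width: 0.0341
```

Request:
apply_moves(moves=[[-1,0,0,0.002,0],[-1,0,0,0,0],[-1,0,0,0,0]])

```text
t: 19.18
eef_pos: [0.612, -0.0221, 0.157]
ee_rot: [3.141, -0.0, -1.724]
force: [0.0, 0.0, -4.1]
width: 0.0337
```

Request:
apply_moves(moves=[[-1,0,0,0.002,0],[-1,0,0,0,0],[-1,0,0,0,0]])

```text
t: 19.43
eef_pos: [0.6119, -0.0222, 0.1549]
ee_rot: [3.141, -0.0, -1.724]
force: [-0.1, 0.7, -4.7]
width: 0.0336
```

Request:
apply_moves(moves=[[-1,0,0,0.0015,0],[-1,0,0,0,0],[-1,0,0,0,0]])

```text
t: 19.68
eef_pos: [0.612, -0.0222, 0.1534]
ee_rot: [3.141, -0.0, -1.724]
force: [-0.2, 0.5, -4.7]
width: 0.0337
```

Request:
apply_moves(moves=[[-1,0,0,0.0015,0],[-1,0,0,0,0],[-1,0,0,0,0]])

```text
t: 19.93
eef_pos: [0.612, -0.0221, 0.1519]
ee_rot: [3.141, -0.0, -1.724]
force: [-0.2, 0.3, -5.3]
width: 0.0336
```

Request:
apply_moves(moves=[[-1,0,0,0.001,0],[-1,0,0,0,0],[-1,0,0,0,0]])

```text
t: 20.18
eef_pos: [0.6123, -0.0222, 0.1517]
ee_rot: [-3.141, 0.0, -1.724]
force: [-2.6, -0.1, 2.1]
width: 0.0337
```

It is on the floor at TCP 0.1517, which matches 0.1437 + 0.008. Relieving slightly and releasing.

Request:
apply_moves(moves=[[-1,0,0,-0.0005,0],[-0.15,0,0,0,0],[0.0,0,0,0,0],[0.2,0,0,0,0],[0.4,0,0,0,0],[0.4,0,0,0,0],[0.4,0,0,0,0],[0.4,0,0,0,0],[0.4,0,0,0,0],[0.4,0,0,0,0]])

```text
t: 21.02
eef_pos: [0.6121, -0.0221, 0.1516]
ee_rot: [-3.142, 0.0, -1.724]
force: [-0.6, 0.5, 0.2]
width: 0.0614
```

```bash
python3 - <<'E'
from h import *
f=eyes.grab_frame("wrist");save(f,"w13.png")
f=eyes.grab_frame("scene");c=f["color"][130:250,180:300];cv2.imwrite("pics/s13.png",cv2.resize(c,None,fx=5,fy=5)[:,:,::-1])
E
```

```text
(no output)
```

View pics/w13.png

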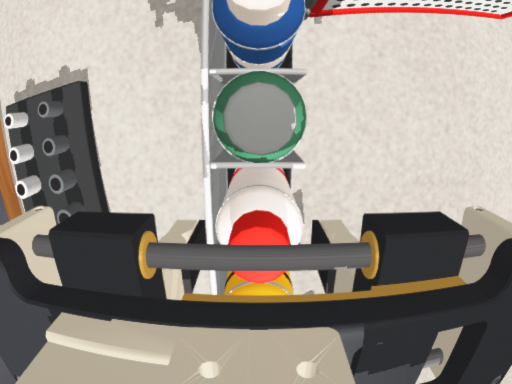

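View pics/s13.png

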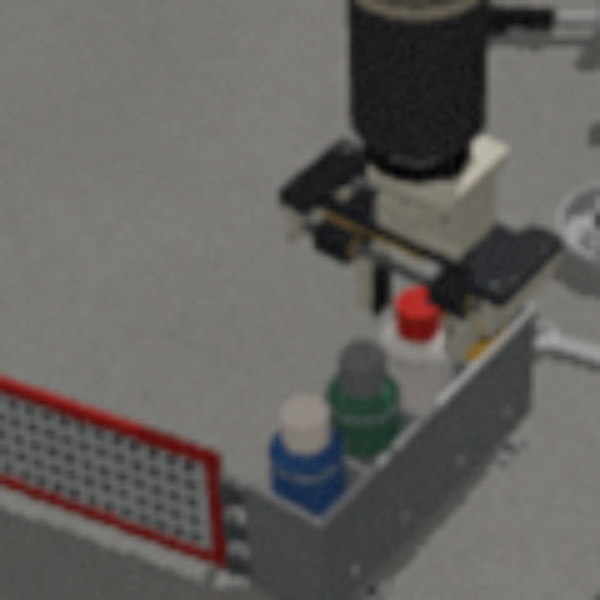

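The can is in the bay and released; in the wrist view the cap is at (260,245) with free jaws on either side. I'll rise, then check all the poses and plan the gate.

Request:
apply_moves(moves=[[0.4,0,0,-0.02,0],[0.4,0,0,-0.03,0],[0.4,0,0,-0.035,0],[0.4,0,0,-0.035,0],[-1,0,0,-0.035,0],[-1,0.035,0.02,0,0],[-1,0.035,0.02,0,0],[-1,0.035,0.02,0,0],[-1,0.02,0.035,0,0],[-1,0.02,0.035,0,0],[-1,0.015,0.035,0,0],[-1,0,0,0,0]])

```text
t: 22.12
eef_pos: [0.4192, -0.1565, 0.3075]
ee_rot: [-3.14, 0.001, -1.726]
force: [-0.1, 0.8, -0.1]
width: 0.0135
```

```bash
cat > g.py <<'E'
from h import *
import sys
s=arm.get_state();print(s["eef_pos"].round(4),s["ee_rot"].round(3),s["width"])
f=eyes.grab_frame("top");save(f,sys.argv[1])
P=cloud(f)
for l in("spray_can","can_yellow","can_green","can_blue"):
    for k in outline_of(l,f)[:1]:
        Q=P[k["region"]];Q=Q[~np.isnan(Q[:,0])];q=Q[(Q[:,2]>.170)&(Q[:,2]<.186)]
        if len(q)>5: print(l,round(k["score"],2),q.mean(0).round(4),np.ptp(q,axis=0).round(3))
for k in outline_of("gate",f)[:1]:
    Q=P[k["region"]];Q=Q[~np.isnan(Q[:,0])];q=Q[(Q[:,2]>.125)&(Q[:,2]<.145)]
    if len(q)>5:
        vx,vy,x,y=cv2.fitLine(q[:,:2].astype(np.float32),cv2.DIST_HUBER,0,.001,.001).ravel()
        t=(q[:,0]-x)*vx+(q[:,1]-y)*vy;a=np.percentile(t,[1,99])
        print("gate",k["score"],len(q),[(round(x+b*vx,4),round(y+b*vy,4)) for b in a])
        d=np.array([vx,vy])
        if d@[-1,1]<0:d=-d
        print("theta",(np.arctan2(d[1],d[0])-(np.pi/2-.154)+np.pi)%(2*np.pi)-np.pi)
E
python3 g.py t14.png
```

```text
[ 0.4192 -0.1565  0.3075] [-3.140e+00  1.000e-03 -1.726e+00] 0.013530999117370462
spray_can 0.68 [ 0.5898 -0.154   0.1753] [0.033 0.032 0.011]
can_yellow 0.48 [0.6207 0.0452 0.1749] [0.032 0.028 0.01 ]
can_green 0.7 [ 0.5995 -0.0877  0.1755] [0.033 0.029 0.012]
can_blue 0.58 [ 0.5898 -0.154   0.1753] [0.033 0.032 0.011]
gate 0.65 64 [(np.float64(0.5747), np.float64(-0.102)), (np.float64(0.6056), np.float64(-0.0597))]
theta -0.47681403
```

View pics/t14.png

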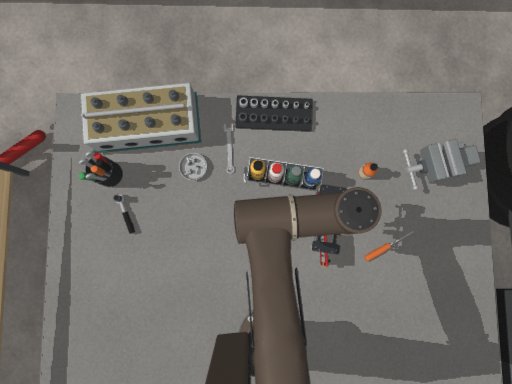

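The four caps are in the rack at (258–315, 168–176), with the white/red one in place. The gate is still open, partly hidden by the arm. I'll plan the push path.

```bash
cat > path.py <<'E'
import numpy as np
H=np.array([.542,-.184]);yaw=-1.725
tx=np.array([np.cos(yaw),np.sin(yaw)]);ty=np.array([np.sin(yaw),-np.cos(yaw)])
prev=None
def pos(th,r,d=-.002):
    g=np.array([np.cos(np.pi/2-.154+th),np.sin(np.pi/2-.154+th)])
    n=-np.array([np.cos(-.154+th),np.sin(-.154+th)])
    h=.0095*abs(n@tx)+.021*abs(n@ty)
    return H+r*g+(.005+h+d)*n
ths=np.r_[1.757,np.arange(1.65,-.01,-.1),0]
for th in ths:
    r=.15 if th>.7 else .15+.07*min(1,(.75-th)/.5)
    p=pos(th,r)
    if prev is not None: print(round(th,3),round(r,3),p.round(4),"x %.4f y %.4f"%((p-prev)@tx,(p-prev)@ty),round(np.hypot(*p),3))
    else: print(th,p)
    prev=p
E
python3 path.py
```

```text
1.757 [ 0.39260026 -0.20504865]
1.65 0.15 [ 0.3914 -0.1869] x -0.0178 y 0.0040 0.434
1.55 0.15 [ 0.392  -0.1706] x -0.0162 y 0.0018 0.428
1.45 0.15 [ 0.3936 -0.1577] x -0.0130 y 0.0005 0.424
1.35 0.15 [ 0.3962 -0.1448] x -0.0132 y -0.0007 0.422
1.25 0.15 [ 0.4001 -0.132 ] x -0.0132 y -0.0018 0.421
1.15 0.15 [ 0.4051 -0.1194] x -0.0132 y -0.0030 0.422
1.05 0.15 [ 0.4113 -0.1072] x -0.0130 y -0.0043 0.425
0.95 0.15 [ 0.4188 -0.0955] x -0.0128 y -0.0055 0.43
0.85 0.15 [ 0.4274 -0.0843] x -0.0124 y -0.0068 0.436
0.75 0.15 [ 0.4372 -0.0738] x -0.0119 y -0.0081 0.443
0.65 0.164 [ 0.4416 -0.0519] x -0.0223 y -0.0009 0.445
0.55 0.178 [ 0.4495 -0.0298] x -0.0231 y -0.0044 0.45
0.45 0.192 [ 0.4611 -0.0079] x -0.0233 y -0.0081 0.461
0.35 0.206 [0.4764 0.013 ] x -0.0230 y -0.0119 0.477
0.25 0.22 [0.4953 0.0325] x -0.0222 y -0.0157 0.496
0.15 0.22 [0.5177 0.0361] x -0.0070 y -0.0215 0.519
0.05 0.22 [0.5405 0.0373] x -0.0047 y -0.0224 0.542
0.0 0.22 [0.552  0.0371] x -0.0015 y -0.0114 0.553
```

Request:
apply_moves(moves=[[-1,0.034,0.004,0,0],[-1,0.034,0.004,0,0],[-1,0.033,0.004,0,0],[-1,0,0,0.035,0],[-1,0,0,0.035,0],[-1,0,0,0.035,0],[-1,0,0,0.035,0],[-1,0,0,0.03,0],[-1,0,0,0,0],[-1,0,0,0,0]])

```text
t: 23.25
eef_pos: [0.397, -0.253, 0.1355]
ee_rot: [3.137, -0.0, -1.723]
force: [0.5, 0.8, 0.8]
width: 0.0003
```

Request:
apply_moves(moves=[[-1,0,0,0.0175,0],[-1,-0.012,0.003,0,0],[-1,-0.012,0.003,0,0],[-1,-0.012,0.003,0,0],[-1,-0.01,0.003,0,0],[-1,-0.009,0.002,0,0],[-1,-0.009,0.002,0,0],[-1,-0.008,0.001,0,0],[-1,-0.008,0.001,0,0],[-1,0,0,0,0]])

```text
t: 24.08
eef_pos: [0.3922, -0.1703, 0.1195]
ee_rot: [-3.141, 0.0, -1.723]
force: [-0.5, 0.0, -0.2]
width: 0.0004
```

```bash
python3 - <<'E'
from h import *
s=arm.get_state();print(s["eef_pos"].round(4),s["ee_rot"].round(3),s["force"].round(1))
f=eyes.grab_frame("wrist");save(f,"w15.png")
f=eyes.grab_frame("scene");c=f["color"][150:270,130:290];cv2.imwrite("pics/s15.png",cv2.resize(c,None,fx=5,fy=5)[:,:,::-1])
E
```

```text
[ 0.3922 -0.1703  0.1195] [-3.141  0.    -1.723] [-0.5  0.  -0.2]
```

View pics/s15.png

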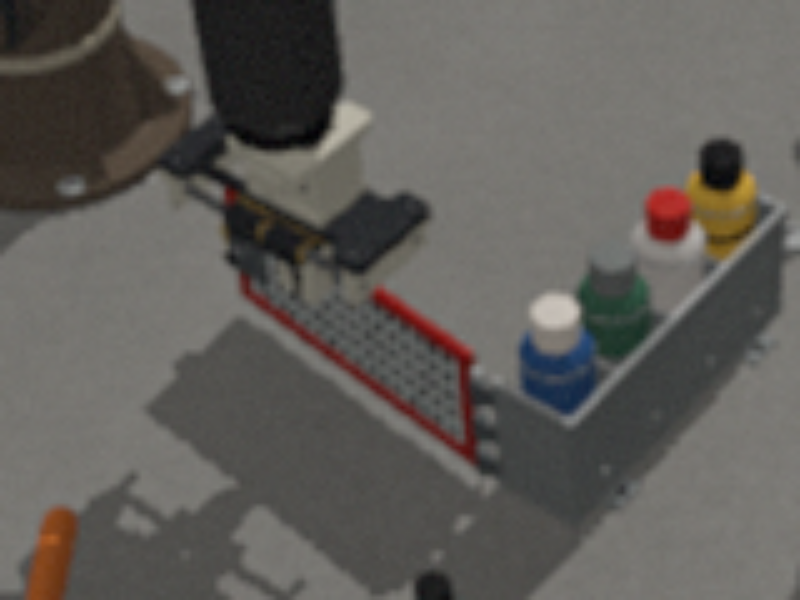

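View pics/w15.png

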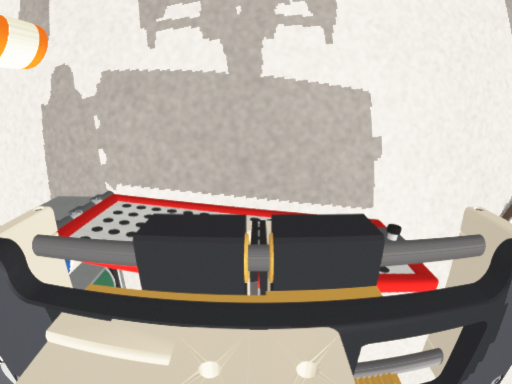

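The gate is moving with the fingers, now at about θ = 1.55. Continuing.

Request:
apply_moves(moves=[[-1,-0.013,0.0005,0,0],[-1,-0.013,-0.0005,0,0],[-1,-0.013,-0.002,0,0],[-1,-0.013,-0.003,0,0],[-1,-0.013,-0.0045,0,0],[-1,-0.013,-0.0055,0,0],[-1,-0.0125,-0.007,0,0],[-1,-0.012,-0.008,0,0],[-1,0,0,0,0]])

```text
t: 24.93
eef_pos: [0.4393, -0.0732, 0.1192]
ee_rot: [-3.141, -0.0, -1.723]
force: [1.0, -0.2, 0.3]
width: 0.0005
```

Request:
apply_moves(moves=[[-1,-0.011,-0.0005,0,0],[-1,-0.011,-0.0005,0,0],[-1,-0.0115,-0.002,0,0],[-1,-0.0115,-0.002,0,0],[-1,-0.0115,-0.004,0,0],[-1,-0.0115,-0.004,0,0],[-1,-0.0115,-0.006,0,0],[-1,-0.0115,-0.006,0,0],[-1,0,0,0,0]])

```text
t: 25.68
eef_pos: [0.4778, 0.0137, 0.1192]
ee_rot: [-3.14, 0.0, -1.722]
force: [1.5, -0.2, -0.1]
width: 0.0007
```

```bash
python3 - <<'E'
from h import *
s=arm.get_state();print(s["eef_pos"].round(4),s["ee_rot"].round(3),s["force"].round(1))
f=eyes.grab_frame("wrist");save(f,"w16.png")
f=eyes.grab_frame("scene");c=f["color"][150:270,150:310];cv2.imwrite("pics/s16.png",cv2.resize(c,None,fx=5,fy=5)[:,:,::-1])
E
```

```text
[0.4778 0.0137 0.1192] [-3.14   0.    -1.722] [ 1.5 -0.2 -0.1]
```

View pics/s16.png

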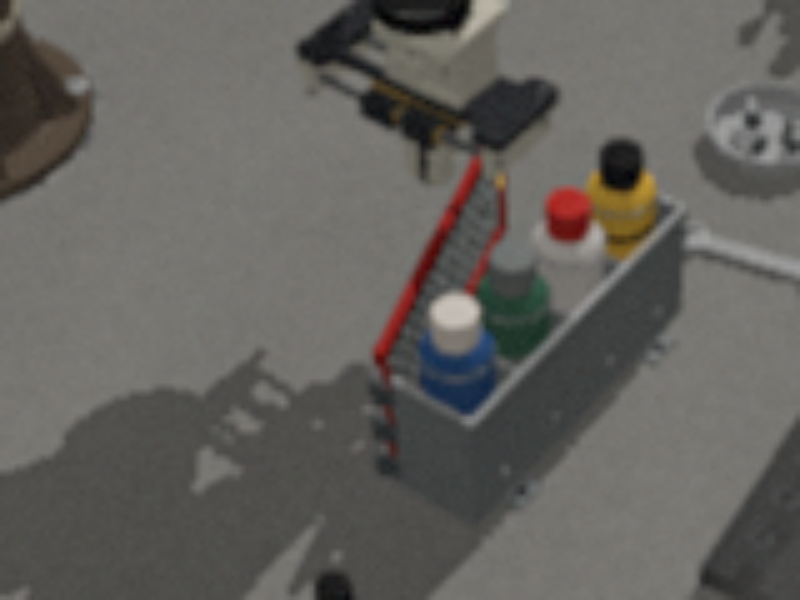

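View pics/w16.png

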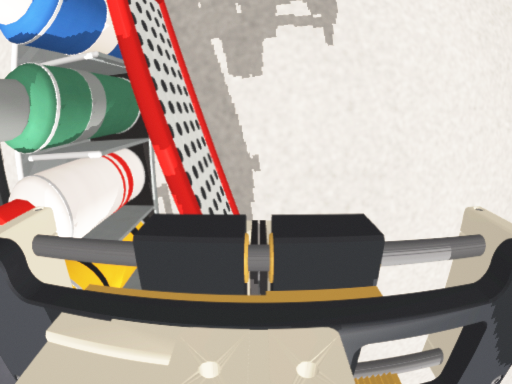

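θ is about 0.35. I'll raise 5 mm for more cap clearance, then push on towards the latch.

Request:
apply_moves(moves=[[-1,0,0,-0.005,0],[-1,-0.011,-0.008,0,0],[-1,-0.011,-0.008,0,0],[-1,-0.0035,-0.0105,0,0],[-1,-0.0035,-0.0105,0,0],[-1,-0.0025,-0.011,0,0],[-1,0,0,0,0]])

```text
t: 26.37
eef_pos: [0.5304, 0.0356, 0.1238]
ee_rot: [-3.141, -0.0, -1.724]
force: [1.7, 0.5, -0.1]
width: 0.0005
```

```bash
python3 - <<'E'
from h import *
s=arm.get_state();print(s["eef_pos"].round(4),s["ee_rot"].round(3),s["force"].round(1))
f=eyes.grab_frame("wrist");save(f,"w17.png")
f=eyes.grab_frame("scene");c=f["color"][150:270,170:330];cv2.imwrite("pics/s17.png",cv2.resize(c,None,fx=5,fy=5)[:,:,::-1])
E
```

```text
[0.5304 0.0356 0.1238] [-3.141 -0.    -1.724] [ 1.7  0.5 -0.1]
```

View pics/s17.png

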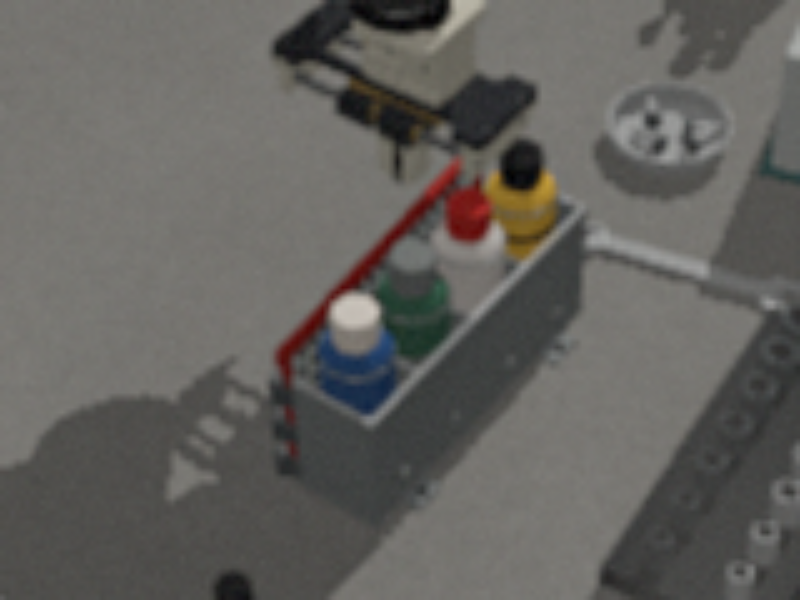

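View pics/w17.png

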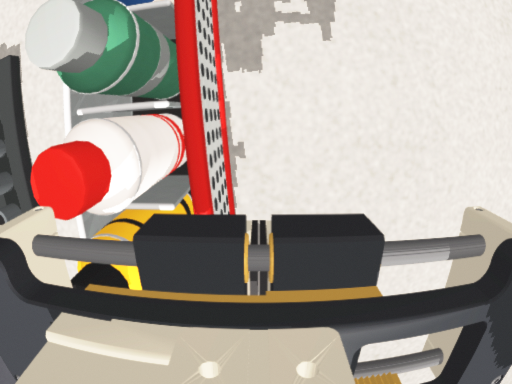

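Request:
apply_moves(moves=[[-1,0,-0.004,0,0],[-1,0,-0.004,0,0],[-1,0,0,0,0]])

```text
t: 26.72
eef_pos: [0.5364, 0.034, 0.1242]
ee_rot: [-3.141, 0.0, -1.724]
force: [0.3, 0.0, -0.1]
width: 0.0007
```

Request:
apply_moves(moves=[[-1,0,-0.003,0,0],[-1,0,-0.003,0,0],[-1,0,0,0,0]])

```text
t: 26.97
eef_pos: [0.5422, 0.0332, 0.1241]
ee_rot: [-3.141, 0.0, -1.724]
force: [-0.9, 0.1, 0.2]
width: 0.0002
```

Request:
apply_moves(moves=[[-1,0,-0.003,0,0],[-1,0,0,0,0]])

```text
t: 27.13
eef_pos: [0.5431, 0.0327, 0.1237]
ee_rot: [3.138, -0.001, -1.724]
force: [-6.1, 2.6, 4.9]
width: 0.0007
```

Request:
apply_moves(moves=[[-1,0,-0.003,0,0],[-1,0,0,0,0]])

```text
t: 27.3
eef_pos: [0.5434, 0.0322, 0.1233]
ee_rot: [3.134, -0.002, -1.724]
force: [-16.3, 6.0, 10.6]
width: 0.0003
```

```bash
python3 - <<'E'
from h import *
s=arm.get_state();print(s["eef_pos"].round(4),s["ee_rot"].round(3),s["force"].round(1),s["moment"].round(2))
f=eyes.grab_frame("wrist");save(f,"w18.png")
P=wcloud(f)
c0=np.array([.6112,-.0213])
ex=np.array([.988,-.153]);ey=np.array([.153,.988])
H=np.array([.542,-.184])
Q=P[~np.isnan(P[...,0])];L=np.c_[(Q[:,:2]-H)@ex,(Q[:,:2]-H)@ey,Q[:,2]]
k=(abs(L[:,2]-.134)<.004)&(abs(L[:,0])<.05)&(L[:,1]>.03)&(L[:,1]<.2)
B=L[k]
for a in np.arange(.04,.2,.02):
    b=B[(B[:,1]>a)&(B[:,1]<a+.02)]
    if len(b)>3: print(a.round(2),len(b),np.percentile(b[:,0],[5,50,95]).round(4))
f=eyes.grab_frame("scene");c=f["color"][150:270,170:330];cv2.imwrite("pics/s18.png",cv2.resize(c,None,fx=5,fy=5,interpolation=cv2.INTER_CUBIC)[:,:,::-1])
E
```

```text
[0.5434 0.0322 0.1233] [ 3.134e+00 -2.000e-03 -1.724e+00] [-16.3   6.   10.6] [2.28 5.93 0.16]
0.08 667 [-0.0086 -0.0033  0.023 ]
0.1 976 [-0.0096 -0.0039  0.0206]
0.12 1026 [-0.0107 -0.0049  0.0398]
0.14 1050 [-0.0117 -0.0059  0.0386]
0.16 939 [-0.0128 -0.0073  0.0187]
0.18 701 [-0.0138 -0.0085  0.0309]
```

View pics/s18.png

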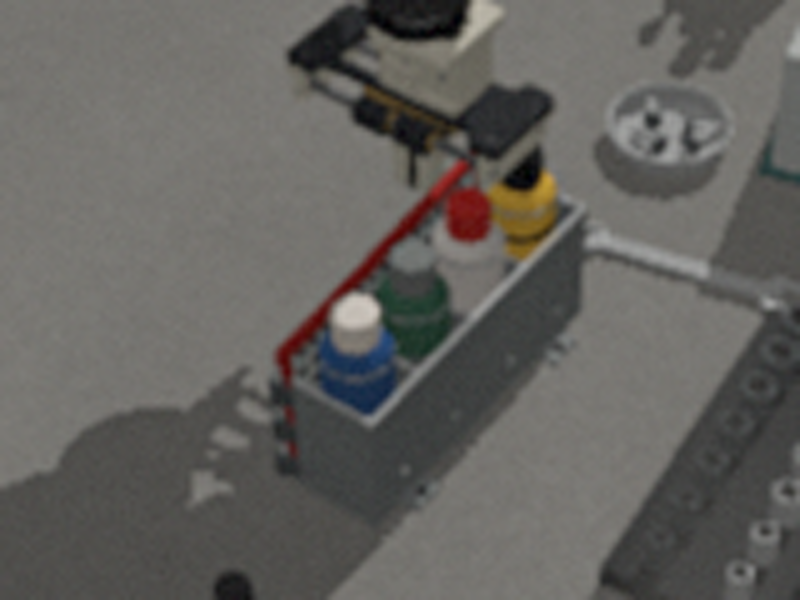

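View pics/w18.png

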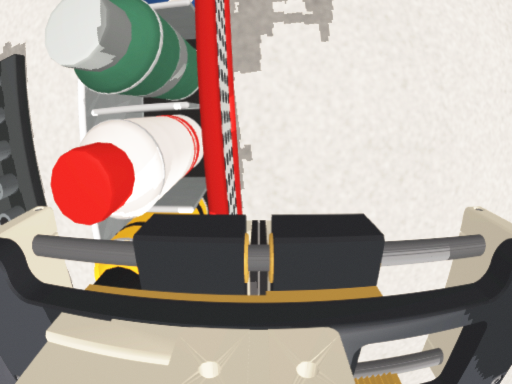

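The gate is at θ ≈ 0.053, riding on the latch at about 17 N. That agrees with the latch needing about 19 N at this radius, so I'll press on in small steps.

Request:
apply_moves(moves=[[-1,0,-0.002,0,0],[-1,0,0,0,0]])

```text
t: 27.57
eef_pos: [0.5436, 0.032, 0.1232]
ee_rot: [3.131, -0.002, -1.725]
force: [-24.9, 8.7, 15.5]
width: 0.0004
```

Request:
apply_moves(moves=[[-1,0,-0.002,0,0],[-1,0,0,0,0]])

```text
t: 27.73
eef_pos: [0.5437, 0.0316, 0.1229]
ee_rot: [3.128, -0.003, -1.725]
force: [-30.7, 11.3, 20.9]
width: 0.0005
```

It is blocked: 30 N with no motion, and the vertical force is growing. This may be the hand's body against the yellow cap rather than the latch. Backing off to look.

Request:
apply_moves(moves=[[-1,0,0.007,0,0],[-1,0,0.01,0,0],[-1,0,0.02,0,0],[-1,0,0.03,0,0],[-1,0,0.03,0,0],[-1,0,0,0,0]])

```text
t: 28.23
eef_pos: [0.451, 0.0459, 0.1238]
ee_rot: [3.14, 0.0, -1.724]
force: [-1.0, -0.7, -1.2]
width: 0.0008
```

```bash
python3 - <<'E'
from h import *
s=arm.get_state();print(s["eef_pos"].round(4),s["ee_rot"].round(3),s["force"].round(1),s["moment"].round(2))
f=eyes.grab_frame("wrist");save(f,"w19.png")
P=wcloud(f)
ex=np.array([.988,-.153]);ey=np.array([.153,.988])
H=np.array([.542,-.184])
Q=P[~np.isnan(P[...,0])];L=np.c_[(Q[:,:2]-H)@ex,(Q[:,:2]-H)@ey,Q[:,2]]
k=(abs(L[:,2]-.134)<.004)&(abs(L[:,0])<.04)&(L[:,1]>.0)&(L[:,1]<.3)
B=L[k]
for a in np.arange(.0,.3,.02):
    b=B[(B[:,1]>a)&(B[:,1]<a+.02)]
    if len(b)>3: print(a.round(2),len(b),np.percentile(b[:,0],[5,50]).round(4))
f=eyes.grab_frame("scene");c=f["color"][150:270,170:330];cv2.imwrite("pics/s19.png",cv2.resize(c,None,fx=5,fy=5,interpolation=cv2.INTER_CUBIC)[:,:,::-1])
P=cloud(f)
for l in("spray_can","can_yellow","can_green","can_blue"):
    for k in outline_of(l,f)[:1]:
        Q=P[k["region"]];Q=Q[~np.isnan(Q[:,0])];q=Q[(Q[:,2]>.170)&(Q[:,2]<.186)]
        if len(q)>5: print(l,round(k["score"],2),q.mean(0).round(4),np.ptp(q,axis=0).round(3))
E
```

```text
[0.451  0.0459 0.1238] [ 3.14   0.    -1.724] [-1.  -0.7 -1.2] [-0.03  0.24 -0.04]
0.04 75 [0.0262 0.029 ]
0.06 371 [-0.0083 -0.0027]
0.08 606 [-0.0094 -0.0032]
0.1 701 [-0.0104 -0.0036]
0.12 604 [-0.0116 -0.0061]
0.14 660 [-0.0126 -0.0067]
0.16 697 [-0.0137 -0.0073]
0.18 574 [-0.015  -0.0095]
0.2 258 [-0.016  -0.0127]
0.22 142 [-0.0175 -0.0144]
0.24 131 [-0.0182 -0.0154]
spray_can 0.74 [ 0.6178 -0.0218  0.1765] [0.031 0.077 0.012]
can_yellow 0.66 [0.6273 0.045  0.1763] [0.033 0.033 0.012]
can_green 0.78 [ 0.6072 -0.0884  0.176 ] [0.036 0.036 0.012]
can_blue 0.87 [ 0.598  -0.1555  0.1763] [0.032 0.033 0.011]
```

View pics/s19.png

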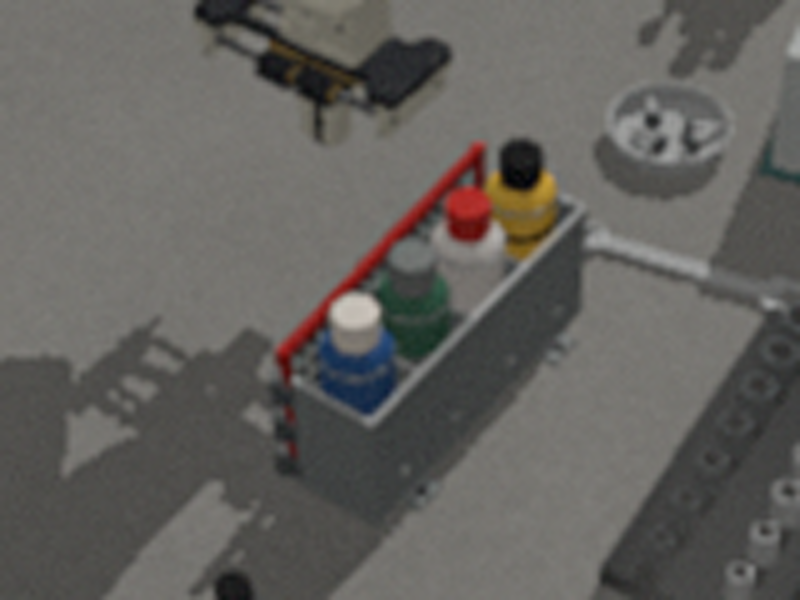

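View pics/w19.png

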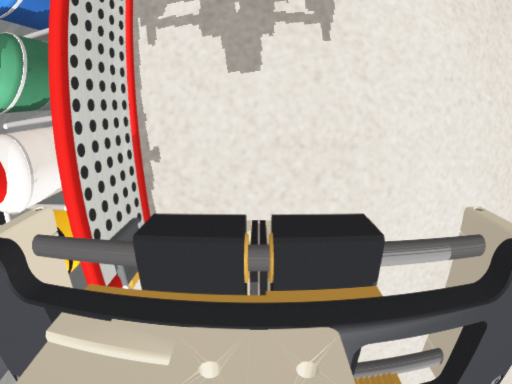

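No cap has moved and the gate sits at θ ≈ 0.055. The finger back seems tapered, and the hand's long axis reaches over the yellow can. I'll turn the hand 90° so its flat narrow side pushes and the body stays clear of the caps.

Request:
apply_moves(moves=[[-1,0,0,0,0.12],[-1,0,0,0,0.12],[-1,0,0,0,0.12],[-1,0,0,0,0.12],[-1,0,0,0,0.12],[-1,0,0,0,0.12],[-1,0,0,0,0.12],[-1,0,0,0,0.12],[-1,0,0,0,0.12],[-1,0,0,0,0.12],[-1,0,0,0,0.12],[-1,0,0,0,0.12]])

```text
t: 29.53
eef_pos: [0.4563, 0.0464, 0.1237]
ee_rot: [-3.141, -0.0, 3.113]
force: [-0.1, -0.8, 0.3]
width: -0.0
```

Request:
apply_moves(moves=[[-1,0,0,0,0.12],[-1,0,0,0,0.011],[-1,0,0,0.006,0],[-1,0,0,0,0],[-1,0,0,0,0]])

```text
t: 29.95
eef_pos: [0.4555, 0.0463, 0.1175]
ee_rot: [-3.141, -0.001, 2.991]
force: [0.2, 0.5, -0.8]
width: 0.0004
```

```bash
cat > v.py <<'E'
from h import *
import sys
n=sys.argv[1]
s=arm.get_state();print(s["eef_pos"].round(4),s["ee_rot"].round(3),s["force"].round(1),s["moment"].round(2),s["q"].round(2))
f=eyes.grab_frame("wrist");save(f,"w%s.png"%n)
P=wcloud(f)
ex=np.array([.988,-.153]);ey=np.array([.153,.988])
H=np.array([.542,-.184])
print("tcp in gate frame",(s["eef_pos"][:2]-H)@ex,(s["eef_pos"][:2]-H)@ey)
Q=P[~np.isnan(P[...,0])];L=np.c_[(Q[:,:2]-H)@ex,(Q[:,:2]-H)@ey,Q[:,2]]
k=(abs(L[:,2]-.134)<.004)&(abs(L[:,0])<.025)&(L[:,1]>.0)&(L[:,1]<.3)
B=L[k]
for a in np.arange(.0,.3,.03):
    b=B[(B[:,1]>a)&(B[:,1]<a+.03)]
    if len(b)>3: print(a.round(2),len(b),np.percentile(b[:,0],[5,50]).round(4))
f=eyes.grab_frame("scene");c=f["color"][150:270,170:330];cv2.imwrite("pics/s%s.png"%n,cv2.resize(c,None,fx=5,fy=5,interpolation=cv2.INTER_CUBIC)[:,:,::-1])
E
python3 v.py 20
```

```text
[0.4555 0.0463 0.1175] [-3.141e+00 -1.000e-03  2.991e+00] [ 0.2  0.5 -0.8] [-0.05 -0.04  0.  ] [ 0.53  0.11 -0.6  -0.   -0.86 -2.25]
tcp in gate frame -0.12067375755011625 0.21429069738321288
```

View pics/w20.png

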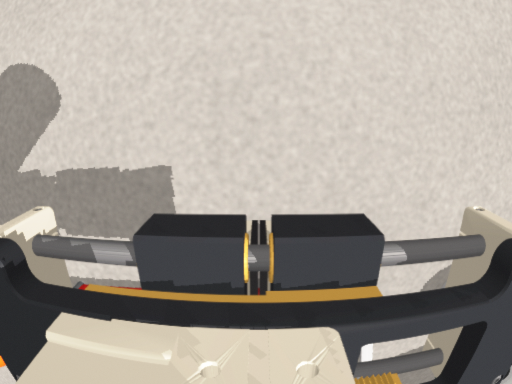

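View pics/s20.png

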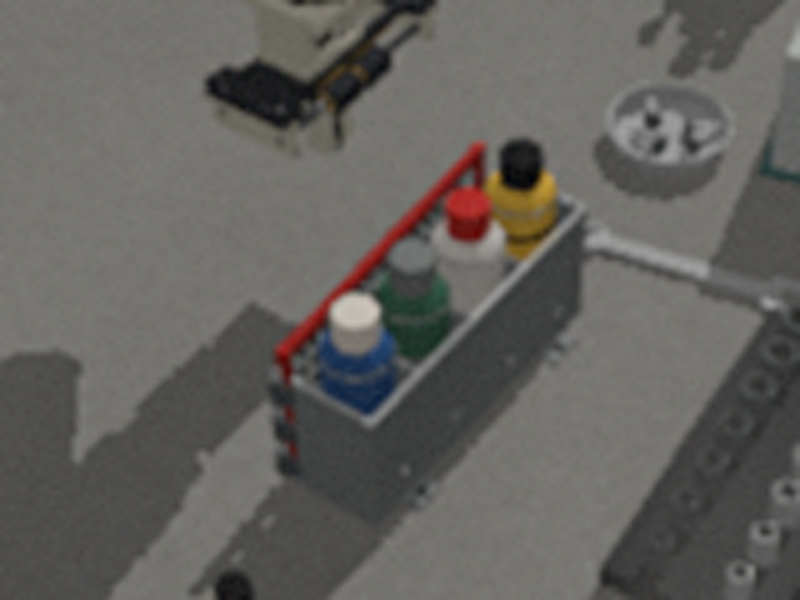

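Request:
apply_moves(moves=[[-1,-0.02,0.012,0,0],[-1,-0.025,0.012,0,0],[-1,-0.025,0.012,0,0],[-1,-0.01,0,0,0],[-1,0,0,0,0]])

```text
t: 30.47
eef_pos: [0.5423, 0.0702, 0.1176]
ee_rot: [-3.141, 0.0, 2.989]
force: [0.3, 0.6, 0.1]
width: 0.0003
```

Request:
apply_moves(moves=[[-1,-0.005,0,0,0],[-1,-0.005,0,0,0],[-1,0,0,0,0]])

```text
t: 30.72
eef_pos: [0.5503, 0.0681, 0.1182]
ee_rot: [3.142, 0.0, 2.989]
force: [0.2, -0.2, 0.6]
width: 0.0002
```

Request:
apply_moves(moves=[[-1,-0.003,0,0,0],[-1,0,0,0,0]])

```text
t: 30.88
eef_pos: [0.5511, 0.0677, 0.118]
ee_rot: [-3.141, -0.003, 2.988]
force: [-7.2, 2.3, 4.0]
width: 0.0002
```

Request:
apply_moves(moves=[[-1,-0.003,0,0,0],[-1,0,0,0,0]])

```text
t: 31.05
eef_pos: [0.5517, 0.0675, 0.1179]
ee_rot: [-3.141, -0.007, 2.988]
force: [-17.5, 7.2, 11.6]
width: 0.0003
```

```bash
python3 v.py 21
```

```text
[0.5517 0.0675 0.1179] [-3.141 -0.007  2.988] [-17.5   7.2  11.6] [2.8  6.33 0.29] [ 0.47  0.27 -0.39 -0.   -0.92 -2.19]
tcp in gate frame -0.028920479320761673 0.24997970322906934
0.12 404 [-0.0117 -0.0082]
0.15 550 [-0.0129 -0.0093]
0.24 16 [-0.0142 -0.0123]
```

View pics/s21.png

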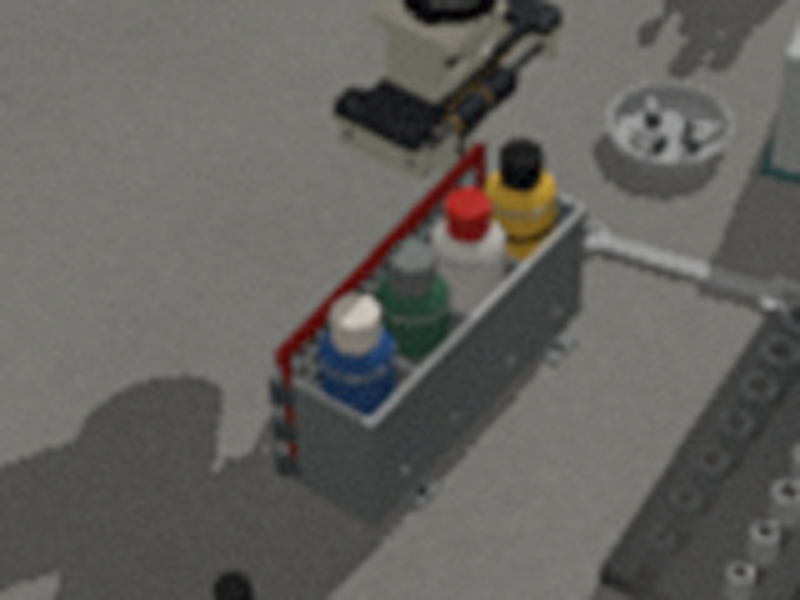

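Same behaviour with the hand well clear of the cans, so this is the latch bevel plus arm compliance dragging downward. I'll push on while cancelling the downward and sideways drag.

Request:
apply_moves(moves=[[-1,-0.002,0.001,-0.002,0],[-1,-0.001,0.001,-0.002,0],[-1,0,0,0,0]])

```text
t: 31.4
eef_pos: [0.5516, 0.0676, 0.1187]
ee_rot: [-3.137, -0.014, 2.987]
force: [-16.1, 2.8, -4.1]
width: 0.0007
```

Request:
apply_moves(moves=[[-1,-0.002,0.0005,-0.001,0],[-1,-0.001,0,-0.001,0],[-1,0,0,0,0]])

```text
t: 31.65
eef_pos: [0.5517, 0.0675, 0.1188]
ee_rot: [-3.136, -0.019, 2.986]
force: [-23.4, 7.2, -7.8]
width: 0.0001
```

Request:
apply_moves(moves=[[-1,-0.002,0.001,0.001,0],[-1,-0.002,0.001,0.001,0],[-1,0,0,0,0]])

```text
t: 31.9
eef_pos: [0.5532, 0.0675, 0.1185]
ee_rot: [-3.133, -0.023, 2.986]
force: [-38.3, 3.8, 15.4]
width: 0.0009
```

```bash
python3 v.py 22
```

```text
[0.5532 0.0675 0.1185] [-3.133 -0.023  2.986] [-38.3   3.8  15.4] [ 1.54 14.02  0.42] [ 0.47  0.28 -0.37 -0.01 -0.95 -2.19]
tcp in gate frame -0.02740568621810291 0.25017226277542776
0.12 410 [-0.0107 -0.0073]
0.15 492 [-0.0114 -0.0081]
```

View pics/w22.png

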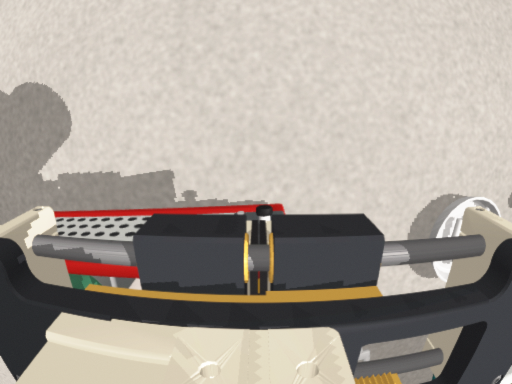

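The gate is creeping shut (θ about 0.041 by depth). I'll wait a few rows to see whether it keeps moving under a steady push.

Request:
apply_moves(moves=[[-1,0,0,0,0],[-1,0,0,0,0],[-1,0,0,0,0],[-1,0,0,0,0]])

```text
t: 32.33
eef_pos: [0.5536, 0.0674, 0.1186]
ee_rot: [-3.133, -0.022, 2.986]
force: [-36.8, 3.9, 14.1]
width: 0.0005
```

```bash
python3 v.py 23; python3 - <<'E'
from h import *
f=eyes.grab_frame("wrist");P=wcloud(f)
print(P[205:216:3,258:272:3].round(3).reshape(-1,3).tolist())
c=cv2.resize(f["color"][180:310,20:320],None,fx=2.6,fy=2.6,interpolation=cv2.INTER_CUBIC);cv2.imwrite("pics/w23z.png",c[:,:,::-1])
t=eyes.grab_frame("top");c=cv2.resize(t["color"][130:230,220:350],None,fx=5,fy=5,interpolation=cv2.INTER_CUBIC);cv2.imwrite("pics/t23.png",c[:,:,::-1])
E
```

```text
[0.5536 0.0674 0.1186] [-3.133 -0.022  2.986] [-36.8   3.9  14.1] [ 1.44 13.38  0.4 ] [ 0.47  0.28 -0.37 -0.01 -0.95 -2.19]
tcp in gate frame -0.02701024464371929 0.250183494966627
0.12 406 [-0.0104 -0.0071]
0.15 490 [-0.0111 -0.0078]
[[0.564, 0.064, 0.02], [0.548, 0.07, 0.074], [0.549, 0.072, 0.074], [0.549, 0.074, 0.074], [0.566, 0.075, 0.02], [0.549, 0.067, 0.079], [0.549, 0.069, 0.079], [0.549, 0.072, 0.08], [0.549, 0.074, 0.081], [0.55, 0.076, 0.079], [0.551, 0.067, 0.08], [0.551, 0.069, 0.081], [0.551, 0.071, 0.081], [0.551, 0.073, 0.08], [0.552, 0.075, 0.08], [0.553, 0.067, 0.08], [0.553, 0.069, 0.08], [0.553, 0.071, 0.081], [0.554, 0.073, 0.08], [0.555, 0.075, 0.078]]
```

View pics/w23z.png

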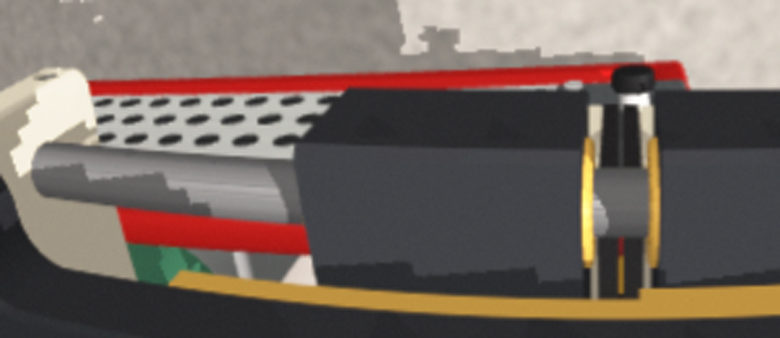

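View pics/t23.png

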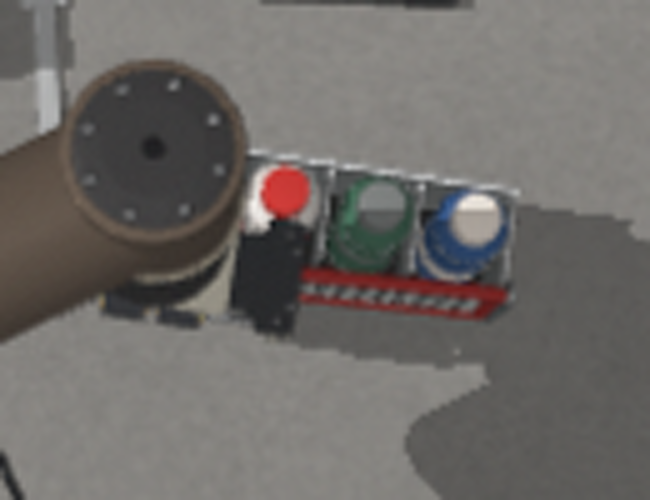

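The force lever arm (M/F ≈ 0.36 m, the same in both attempts) puts the contact at the fingertips, so only the gate is being pushed. It is creeping towards the 0.03 slip point, so I'll push slightly more.

Request:
apply_moves(moves=[[-1,-0.001,0,-0.001,0],[-1,-0.001,0,-0.001,0],[-1,0,0,0,0],[-1,0,0,0,0]])

```text
t: 32.87
eef_pos: [0.5536, 0.0673, 0.1187]
ee_rot: [-3.133, -0.026, 2.985]
force: [-39.1, 6.6, 5.6]
width: 0.0005
```

Request:
apply_moves(moves=[[-1,-0.0015,0,0,0],[-1,-0.0015,0,0,0],[-1,0,0,0,0]])

```text
t: 33.12
eef_pos: [0.555, 0.0672, 0.1187]
ee_rot: [-3.133, -0.029, 2.985]
force: [-45.4, 9.9, 11.5]
width: 0.0004
```

```bash
python3 v.py 24
```

```text
[0.555  0.0672 0.1187] [-3.133 -0.029  2.985] [-45.4   9.9  11.5] [ 3.73 16.43  0.41] [ 0.46  0.28 -0.36 -0.01 -0.96 -2.18]
tcp in gate frame -0.025545077365143005 0.25018568934799973
0.12 385 [-0.0093 -0.0059]
0.15 452 [-0.0097 -0.0065]
0.24 14 [-0.0105 -0.0083]
```

Request:
apply_moves(moves=[[-1,-0.0015,0,0,0],[-1,-0.0015,0,0,0],[-1,0,0,0,0]])

```text
t: 33.47
eef_pos: [0.5568, 0.067, 0.1187]
ee_rot: [-3.133, -0.031, 2.985]
force: [-50.8, 12.5, 14.9]
width: 0.0002
```

```bash
python3 v.py 25
```

```text
[0.5568 0.067  0.1187] [-3.133 -0.031  2.985] [-50.8  12.5  14.9] [ 4.63 18.32  0.39] [ 0.46  0.29 -0.35 -0.01 -0.96 -2.18]
tcp in gate frame -0.023825818156274256 0.2502587495962201
0.12 345 [-0.0079 -0.0046]
0.15 420 [-0.0082 -0.0051]
0.24 14 [-0.0082 -0.007 ]
```

```bash
cat > th.py <<'E'
from h import *
s=arm.get_state();print(s["t"],s["eef_pos"].round(4),s["force"].round(1))
ex=np.array([.988,-.153]);ey=np.array([.153,.988]);H=np.array([.542,-.184])
for n in("wrist","top","scene"):
    f=eyes.grab_frame(n);P=wcloud(f) if n=="wrist" else cloud(f);c=f["color"].astype(int)
    red=(c[...,0]>90)&(c[...,0]>2.2*c[...,1])&(c[...,0]>2.2*c[...,2])
    Q=P[red&~np.isnan(P[...,0])];L=np.c_[(Q[:,:2]-H)@ex,(Q[:,:2]-H)@ey,Q[:,2]]
    B=L[(abs(L[:,2]-.132)<.007)&(abs(L[:,0])<.022)&(L[:,1]>-.02)&(L[:,1]<.29)]
    if len(B)<20: print(n,len(B));continue
    p=cv2.fitLine(B[:,:2].astype(np.float32),cv2.DIST_HUBER,0,.0005,.0005).ravel()
    print(n,len(B),"ey range",np.percentile(B[:,1],[1,99]).round(3),"theta",round(float(-p[0]/p[1]),4),"x at r=0",round(float(p[2]-p[3]*p[0]/p[1]),4))
    if n=="scene":
        c=f["color"][150:240,200:320];cv2.imwrite("pics/s_th.png",cv2.resize(c,None,fx=6,fy=6,interpolation=cv2.INTER_CUBIC)[:,:,::-1])
E
python3 th.py
```

```text
33.5667 [0.5569 0.067  0.1187] [-50.8  12.5  15.3]
wrist 742 ey range [0.125 0.25 ] theta 0.0196 x at r=0 -0.0017
top 84 ey range [0.008 0.147] theta 0.0276 x at r=0 -0.0014
scene 43 ey range [0.009 0.258] theta 0.0296 x at r=0 0.0046
```

View pics/s_th.png

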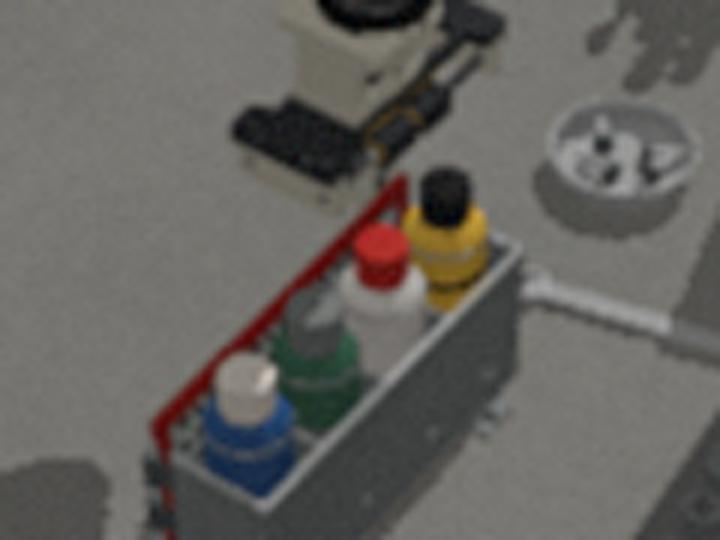

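Request:
apply_moves(moves=[[-1,-0.0015,0,0,0],[-1,-0.0015,0,0,0],[-1,0,0,0,0],[-1,0,0,0,0]])

```text
t: 34.05
eef_pos: [0.5658, 0.0674, 0.1204]
ee_rot: [-3.136, -0.02, 2.986]
force: [-33.1, 8.9, 8.5]
width: 0.0004
```

```bash
python3 th.py
```

```text
34.05 [0.5658 0.0674 0.1204] [-33.1   8.9   8.5]
wrist 309 ey range [0.126 0.246] theta 0.0039 x at r=0 0.0033
top 83 ey range [0.008 0.149] theta 0.0014 x at r=0 -0.0009
scene 31 ey range [0.015 0.262] theta -0.0054 x at r=0 0.0039
```

It snapped through: a 9 mm jump and θ ≈ 0. Retreating away from the gate.

Request:
apply_moves(moves=[[-1,0.004,0,0,0],[-1,0.005,0,0,0],[-1,0.006,0,0,0],[-1,0.015,0,0,0],[-1,0.03,0,0,0],[-1,0.03,0,0,0],[-1,0.03,0,-0.02,0],[-1,0,0,-0.035,0],[-1,0,0,-0.035,0],[-1,-0.0,-0.0,-0.035,0],[-1,0,0,0,0],[-1,0,0,0,0]])

```text
t: 35.2
eef_pos: [0.4602, 0.0878, 0.2521]
ee_rot: [3.137, 0.006, 2.989]
force: [-0.2, -0.6, -0.8]
width: 0.0003
```

```bash
python3 th.py; python3 g.py t26.png; python3 - <<'E'
from h import *
t=eyes.grab_frame("top");c=cv2.resize(t["color"][140:220,230:345],None,fx=6,fy=6,interpolation=cv2.INTER_CUBIC);cv2.imwrite("pics/t26z.png",c[:,:,::-1])
t=eyes.grab_frame("wrist");save(t,"w26.png")
E
```

```text
35.2 [0.4602 0.0878 0.2521] [-0.2 -0.6 -0.8]
wrist 638 ey range [0.015 0.117] theta -0.0083 x at r=0 -0.0035
top 150 ey range [0.01  0.231] theta -0.0023 x at r=0 -0.0009
scene 91 ey range [0.008 0.267] theta -0.0002 x at r=0 0.0059
[0.4585 0.0868 0.2486] [-3.142 -0.     2.988] 0.0001434582200800698
spray_can 0.6 [ 0.6102 -0.0213  0.175 ] [0.032 0.031 0.013]
can_yellow 0.54 [0.6206 0.0452 0.1754] [0.031 0.028 0.012]
can_green 0.59 [ 0.5997 -0.0881  0.1748] [0.033 0.032 0.011]
can_blue 0.54 [ 0.5902 -0.1542  0.175 ] [0.032 0.032 0.013]
gate 0.79 174 [(np.float64(0.5417), np.float64(-0.1758)), (np.float64(0.5755), np.float64(0.0409))]
theta -0.0008227825
```

View pics/s_th.png

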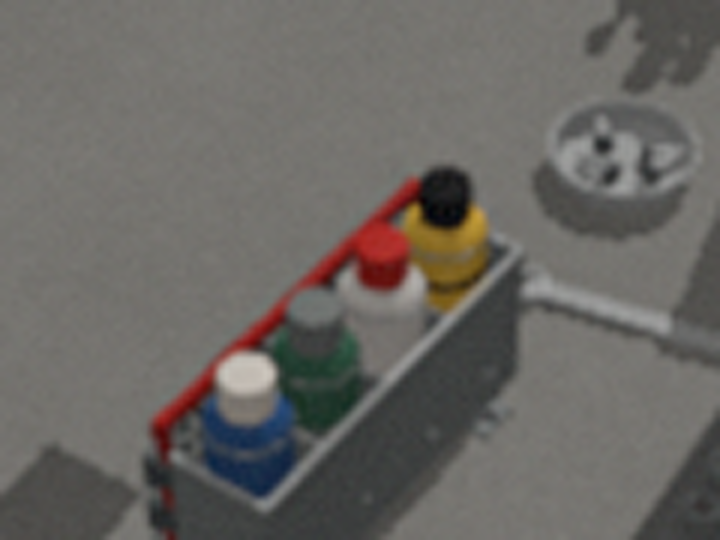

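View pics/t26z.png

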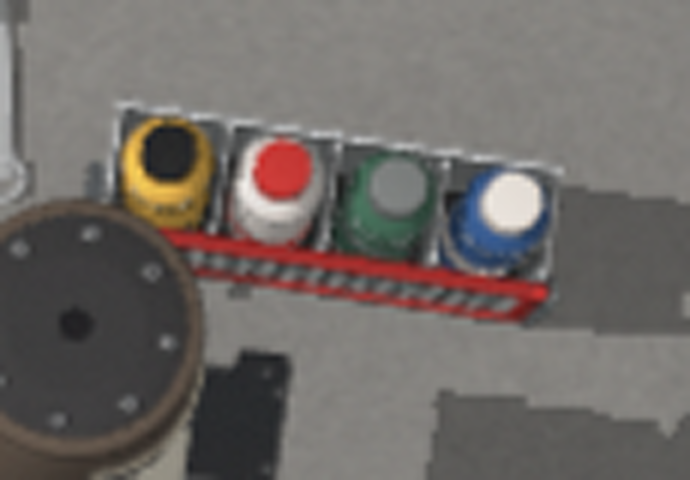

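View pics/w26.png

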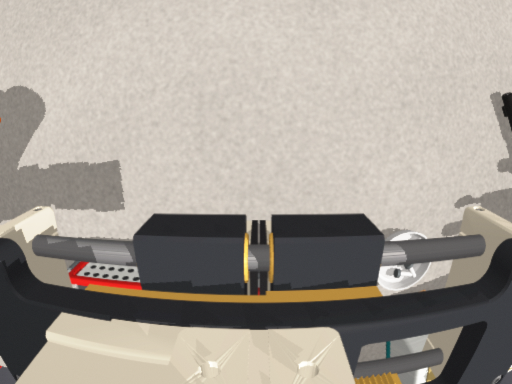

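The gate is shut (θ = 0 within about 0.004 rad from the gate and cap lines), and all four cans are upright and unmoved. The arm is clear at z = 0.25, so I'm handing in.

```bash
python3 - <<'E'
from h import *
s=arm.get_state();print(s["t"],s["force"].round(1),abs(s["qd"]).max());print(job.job_done())
E
```

```text
35.75 [1.5 0.1 0.4] 0.002712460265586331
the job is handed in; nothing more can be done
None
```

The job is handed in at 35.8 s of the 72 s allowed. The white can is in the empty bay and the gate is shut, but two things below could not be confirmed.

**What I did**
- I tipped the can up by its cap, stood it on the bench and let go.
- I then gripped it again, measured its lean at about 0.003 rad, lowered it to the bay floor and released it.
- I swung the gate round with closed fingers and pushed it over the latch. The first push stalled, so I backed off, turned the hand 90° and pushed again.

**Last checks**
- **White can:** its cap is about 1 mm from the measured bay centre, and it stands upright.
- **Other cans:** all three are upright and within about 1 mm of where they started.
- **Gate:** the top and scene cameras put it at 0 to -0.002 rad. The wrist camera gave -0.008 rad, but from a partial view of the gate. Its distance from the cap line is right for a closed gate.
- **Arm:** it was still and clear of everything, with about zero force.

**Not confirmed or out of line**
- **Latch force:** getting past the latch took about 51 N at the wrist, against the stated 15 N or so. Only the fingers appeared to be touching the gate.
- **Bolt position:** I could not see the bolt. That it has snapped in rests on the 9 mm jump and the gate staying shut once I let go.

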